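# Gauge the pocket depth of an emptied dovetail carriage

## Robot

A 6-joint arm with a two-finger parallel gripper is mounted at the origin on a cart in front of the work surface, level with it; the furniture and walls round the work are solid. World frame = base frame: x ahead of the robot, y to its left, z up, the work surface at z = 0. Lengths are in m, angles in rad, forces in N, time in s.
With the tool pointing down it reaches from about 0.425 to 0.95 m from the base axis. Payload 3.5 kg.
Tool frame: the origin (TCP) lies at the very end of the fingers, on their centre line; the grasp point (between the pads) lies 19 mm behind it (ctrl.grip_point_offset is the distance from the TCP to the grasp point, in m); z points along the fingers, y is the line along which they close (so a half turn about z gives the same grasp; the last joint's range is limited). The gripper opens to 85 mm and grips with 20 to 120 N. Pads are 22 mm wide; open, the fingers measure 114 mm over their backs; the gripper's body (76 mm by 85 mm) begins 54 mm behind the grasp point. The pads swing forward as they close: fully open they stand 13 mm farther back than shut.
Start: joints at [-1.305, 0.286, 1.577, -0, 1.279, -0.15], TCP at [0.273, -0.617, 0.231] pointing down, gripper open.
Joint ranges: [-2.77, 2.77], [-0.9, 2.22], [0.21, 2.48], [-1.53, 4.67], [0.24, 2.81], [-2.84, 2.84]. Speed limits (rad/s): [2.79, 2.79, 3.14, 3.14, 3.14, 3.14].

## Interface

Orientations are given as a unit quaternion [x, y, z, w].
In Python, from plant import ctrl gives the robot as it stands. The module is installed in compiled form; this text tells all that it offers.
- The arm moves only by the shell command python3 -m pendant 'ROWS' [OPENING] [FORCE]. ROWS is JSON, a list of rows, each an object of numbers: "dx", "dy", "dz": the shift along the tool's x, y, z in cm; "twist": the turn about the tool's z in degrees. A call has 1 to 10 rows; each row is the pose to reach, as a shift and turn from the pose commanded when the call began, along the tool's axes at that moment; what a row does not reach only later rows make up. A row lasts 1/8 s, in which the tool goes at most 62.5 mm and 10.7 degrees, less where a joint would pass 70% of its speed; a pose out of reach is approached as far as the arm can. A call with a gripper value outside its range is refused whole. OPENING is the opening in per cent of the stroke, from 0 (shut) to 100 (fully open), set as the call begins (- or left out, the last holds). The fingers move at their own pace and stop on an object; FORCE is the grip in N (left out, the last holds). Time passes only in rows, so rows that repeat a pose let the fingers close. It gives the time, the measured TCP pose, the force, the opening and the grip force at its end, in the units of the state.
- ctrl.get_state(): the state, without advancing time (a new reading comes with each control period).
- ctrl.read_camera(name): name is "scene" or "top"; returns a dict with "img" (480x640x3 uint8, red, green, blue), "depth" (480x640 float32, m along the optical axis (not along the pixel's ray), 0 where there is no reading), "camera_matrix" (3x3 intrinsics, pixels), "distortion" ([k1, k2, p1, p2, k3] as OpenCV has them; the pictures are not rectified), "xyz" and "rotation" of the camera in the world. Camera axes: x right, y up, looking along -z (the intrinsics and any distortion apply to the point x, -y, -z); pixel columns grow to the right and rows downward; lengths in m; the calibration is good to about 2 mm. A picture is of the moment at which its call begins.
- ctrl.sign_off(): hands the job in; it is judged then, once.
The state is a dict: "time": time; "qpos": joint angles; "dq": joint speeds; "joint_efforts": joint torques, N m; "eef_pos": TCP position; "tcp_rot": TCP orientation; "contact_force": force on the tool from outside, world axes, zero at the start; "wrist_torque": the same for the moment, N m; "opening": opening from 0.0 (shut) to 1.0 (fully open); "finger_force": force on a finger pad.
Only numpy, scipy, OpenCV 4.12 (cv2) and the standard library are available. Lean on these libraries where they do the work, as an engineer would, in place of code of your own. Each camera call takes 0.05 s, during which the arm holds its last target. There are 200 camera calls.

## Task

Empty the blue pocket of the carriage first: put every white roller from it into the black tray. Then slide the carriage onto the stand's dovetail from the open end, fully home against the end stop, and tighten the red clamp knob (clockwise, to its stop); after that lower the black-headed depth probe gently until its tip touches the bottom of the pocket, and lock it there by tightening the blue knob the same way. Leave the lens and the dropper bottle behind the stand alone.

Things in the scene. Friction and masses are not known exactly. Their poses are not given: they have to be found in the camera images.
- gauge_stand: fixed measuring stand. Origin: on the bench, where the carriage's origin stands (8 mm higher) when fully home; x runs along the dovetail towards the end stop, within 0.25 rad of the world's x; z up. Dark base plate 8 mm thick, x -140 to +65 mm, y -62 to +62 mm; aluminium end stop with its face at x = +49.5 mm
- landing (a point): on the plate's top, 88 mm in front of the stand's origin: middle of the flat landing in front of the rail (x -140 to -30 mm). The carriage can be set down with its origin here, in line with the rail, then slid forward
- rail_nose (a point): foot of the front end of the steel dovetail, which runs along the stand's y = 0 from here (x = -30 mm) to x = +47 mm, 16 mm high above the plate, 32 mm wide at its foot and 48 mm at its top; over the first 24 mm its nose is narrowed, by up to 7 mm a side
- gauge_arm_end (a point): middle of the top of the stand's arm where the probe's rod goes through (x = +15, y = 0, z = 82 mm of the stand). The arm is 24 mm wide, its underside at z = 68 mm; it comes from the column at y = +103 mm (36 mm square, top z = 90 mm). Opposite, at x = -15, y = -103 mm, stands the clamp block (36 mm square, top z = 66 mm)
- carriage: loose carriage, about 0.45 kg, 128 x 120 mm. Origin: underside, below the middle of the pocket; x points to its leading end. Underneath a dovetail channel along x, open at both ends, 1.5 mm play a side, slippery underneath. Blue-walled open pocket: inside x and y within 45 and 56 mm, floor z = 26 mm, rim z = 40 mm. At the trailing end (x -79 to -49 mm) a dark block, top z = 38 mm, with a steel post
- carriage_handle (a point): middle of the part of the carriage's post to grasp: at x = -64, y = 0, z = 62 mm of the carriage. The post is 16 mm wide along the carriage's y, 24 mm along its x, from z = 38 to 80 mm
- pocket_floor (a point): middle of the carriage's pocket floor
- roller_tray: loose black tray, 138 x 198 mm over its rim (inside 126 x 186), 25 mm high; origin: centre of the underside, x along the short side, y along the long side; inner floor at z = 2 mm
- roller_1_mid (a point): centre (half-way up) of a white nylon roller, 21 mm diameter, 26 mm long, its axis is z; 2 to 4 of them stand in the carriage's pocket in a row along the carriage's y, places 27 mm apart (None: not there)
- roller_2_mid (a point): centre (half-way up) of a white nylon roller, 21 mm diameter, 26 mm long, its axis is z; 2 to 4 of them stand in the carriage's pocket in a row along the carriage's y, places 27 mm apart (None: not there)
- roller_3_mid (a point): centre (half-way up) of a white nylon roller, 21 mm diameter, 26 mm long, its axis is z; 2 to 4 of them stand in the carriage's pocket in a row along the carriage's y, places 27 mm apart (None: not there)
- roller_4_mid (a point): centre (half-way up) of a white nylon roller, 21 mm diameter, 26 mm long, its axis is z; 2 to 4 of them stand in the carriage's pocket in a row along the carriage's y, places 27 mm apart (None: not there)
- probe (a joint): slide of the depth probe in m: 0 fully raised, grows downward to 0.034; with the carriage home the tip meets the pocket floor at about 0.029. It is stiff (about 2.5 N) and stays where it is left
- probe_head (a point): centre of the probe's black round head, 22 mm diameter, 24 mm tall, grasped from above; above the stand's x = +15, y = 0 mm, 124 mm above the bench when raised (124 mm less the joint value)
- probe_tip (a point): lower end of the probe's rod (8 mm diameter), 61 mm below the centre of the head
- clamp_knob (a joint): red wing knob on the clamp block, hinge in rad about the vertical: 0 loose, grows clockwise seen from above, 1.2 tight (stop)
- clamp_knob_grip (a point): centre of the red wing, on the knob's axis, 84 mm above the bench: a bar 36 mm long, 11 mm thick, 24 mm tall (z 72 to 96 mm); its length lies along the point's x, which is the stand's x when the joint reads 0 and turns clockwise with the joint
- lock_knob (a joint): blue wing knob on the column that locks the probe's slide, hinge as the red one: 0 loose, grows clockwise seen from above, 1.2 tight (stop)
- lock_knob_grip (a point): centre of the blue wing, on the knob's axis, 108 mm above the bench: same bar as the red one (z 96 to 120 mm)
- lens_mid (a point): bystander: loose upright black lens, 34 mm diameter, 76 mm tall, behind the stand; centre
- dropper_mid (a point): bystander: loose brown dropper bottle, 33 mm diameter, 92 mm tall, behind the stand; centre

How it is judged:
On the way, in this order (a step that is already met when the one before it is completed fails the run):
1. every roller lies in the black tray (x of roller_1_mid in the frame of roller_tray between -0.064 and 0.064 m and y of roller_1_mid in the frame of roller_tray between -0.094 and 0.094 m and z of each of roller_1_mid, roller_2_mid, roller_3_mid, roller_4_mid in the frame of roller_tray below 0.03 m and height (world z) of roller_1_mid between 0 and 0.04 m and x of roller_2_mid in the frame of roller_tray between -0.064 and 0.064 m and y of roller_2_mid in the frame of roller_tray between -0.094 and 0.094 m and height (world z) of roller_2_mid between 0 and 0.04 m and x of roller_3_mid in the frame of roller_tray between -0.064 and 0.064 m and y of roller_3_mid in the frame of roller_tray between -0.094 and 0.094 m and height (world z) of roller_3_mid between 0 and 0.04 m and x of roller_4_mid in the frame of roller_tray between -0.064 and 0.064 m and y of roller_4_mid in the frame of roller_tray between -0.094 and 0.094 m and height (world z) of roller_4_mid between 0 and 0.04 m), for 0.2 s.
2. the carriage is on the dovetail, home against the stop (x of carriage in the frame of gauge_stand between -0.004 and 0.003 m and y of carriage in the frame of gauge_stand between -0.003 and 0.003 m and z of carriage in the frame of gauge_stand between 0.004 and 0.011 m and angle between the x axis of carriage and the x axis of gauge_stand, either way round below 0.07 rad), for 0.2 s.
3. the red clamp knob is tight (all of step 2 and value of joint clamp_knob above 1 rad), for 0.2 s.
4. the probe's tip touches the pocket floor (all of step 2 and z of probe_tip in the frame of carriage below 0.0278 m), for 0.2 s.
5. the blue lock knob is tight with the probe still on the floor (z of probe_tip in the frame of carriage below 0.0278 m and value of joint lock_knob above 1 rad), for 0.2 s.
At the end, for the whole second after the job is handed in: all rollers in the tray; the carriage on the dovetail within 4 mm of the end stop; the red and the blue knob each turned past 1.0 rad of 1.2; the probe's tip within 1.8 mm of the pocket floor; everything released and at rest (all of step 1 and all of step 3 and all of step 5 and linear speed of carriage below 0.02 m/s); the robot touches nothing.
It fails at once if the lens or the dropper bottle is moved more than 30 mm (distance of any of lens_mid, dropper_mid from where it was at the start of the episode above 0.03 m).
It fails at once if the probe is pressed on the carriage with more than 40 N (contact force between probe and carriage above 40 N).
Of roller_1, roller_2, roller_3, roller_4 only 2 to 4 are there at a start; the rules pass over those that are not, and their reading is None.
At some moment in a run one of roller_tray may be knocked a few centimetres aside while the robot is not near it.
Once in a run the grip may slacken for a moment while it holds something.
It also fails if it takes over 210 s, if anything falls off the work surface, if the arm or the gripper's body presses on something with over 40 N, if the wrist force passes 120 N, or if a joint passes its speed limit or range.

## Working session

There is one attempt and no reset: what is moved stays moved. The work goes in short steps, Python scripts to look and compute and a shell command to move; the robot and the scene stay as the last step left them, time stands still between calls to the robot, and variables do not carry over. Pictures are saved under pics/ and viewed, at most 14 in all, crops included, and the job is handed in when it is done.

```bash
mkdir -p pics
cat > h.py <<'E'
import numpy as np, cv2
from plant import ctrl
from scipy.spatial.transform import Rotation as R
def rot(c):
    r=np.array(c["rotation"],float)
    return r if r.shape==(3,3) else R.from_quat(r).as_matrix()
def cloud(c):
    h,w=c["depth"].shape
    K=np.array(c["camera_matrix"]);D=np.array(c["distortion"],float)
    u,v=np.meshgrid(np.arange(w),np.arange(h))
    p=cv2.undistortPoints(np.stack([u,v],-1).reshape(-1,1,2).astype(np.float64),K,D).reshape(h,w,2)
    d=c["depth"]
    q=np.stack([p[...,0]*d,-p[...,1]*d,-d],-1)
    W=q@rot(c).T+np.array(c["xyz"])
    W[d==0]=np.nan
    return W
def save(c,n):
    cv2.imwrite(n,c["img"][...,::-1])
def st():
    s=ctrl.get_state()
    print({k:np.round(s[k],4).tolist() for k in("time","eef_pos","tcp_rot","qpos","opening","contact_force","finger_force")})
E
python3 - <<'E'
from h import *
st()
for n in("top","scene"):
    c=ctrl.read_camera(n); save(c,f"pics/{n}0.png"); print(n,np.round(c["xyz"],3),np.round(rot(c),3).tolist()); np.save(f"{n}.npy",cloud(c))
E
```

```text
{'time': 0.0, 'eef_pos': [0.2725, -0.6168, 0.2299], 'tcp_rot': [0.9785, 0.2064, -0.0001, -0.0012], 'qpos': [-1.305, 0.2872, 1.5782, 0.0, 1.2786, -0.15], 'opening': 1.0036, 'contact_force': [-0.5114, 0.6534, 0.3205], 'finger_force': 0.0}
top [ 0.405 -0.023  0.995] [[-0.022, 0.987, -0.159], [-1.0, -0.02, 0.015], [0.011, 0.16, 0.987]]
scene [-0.214  0.536  0.5  ] [[-0.593, 0.319, -0.739], [-0.805, -0.227, 0.548], [0.007, 0.92, 0.392]]
```

View pics/top0.png

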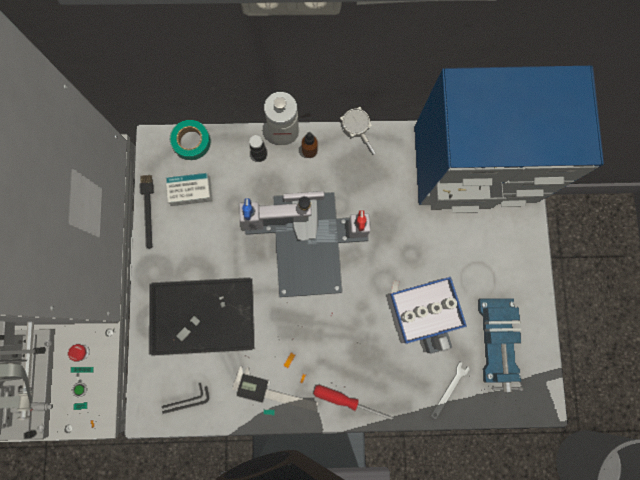

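View pics/scene0.png

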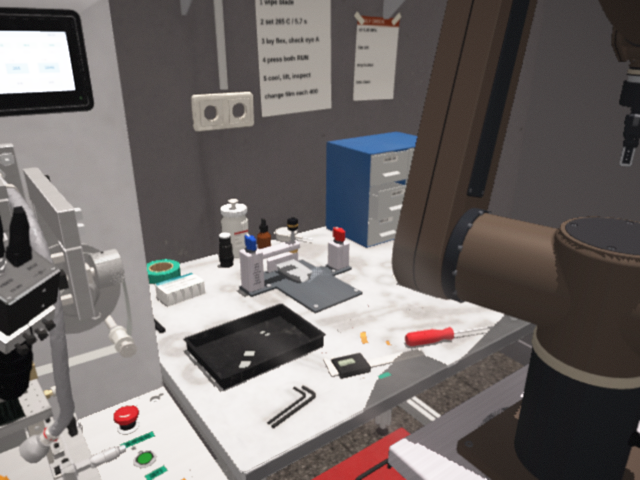

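The top view shows the tray at about (200,316), the stand with its landing plate at (308,245), the blue knob at (247,208), the red knob at (361,220) and the probe head at (304,204). The carriage is at (428,310) with 4 rollers at (408,316), (422,312), (436,308) and (450,304), and its post is near (437,342). Next I measure these from the depth.

```bash
python3 - <<'E'
from h import *
W=np.load("top.npy"); im=cv2.imread("pics/top0.png"); hsv=cv2.cvtColor(im,cv2.COLOR_BGR2HSV).astype(int)
H,S,V=hsv[...,0],hsv[...,1],hsv[...,2]; Z=W[...,2]
v,u=np.mgrid[:480,:640]
def box(a,b,c,d): return (u>=a)&(u<=b)&(v>=c)&(v<=d)
def rect(m,n):
    p=W[m][:,:2]; p=p[~np.isnan(p).any(1)]
    (cx,cy),(w,h),a=cv2.minAreaRect((p*1000).astype(np.float32)); print(n,len(p),"c",round(cx,1),round(cy,1),"wh",round(w,1),round(h,1),"ang",round(a,2),"zmed",np.nanmedian(Z[m]).round(4))
print("table z",np.nanmedian(Z[box(300,380,330,370)]),np.nanstd(Z[box(400,450,250,265)]))
rect(box(240,345,190,300)&(Z>.004)&(Z<.012)&(V<110),"plate")
rect(box(270,345,243,300)&(Z>.004)&(Z<.012)&(V<110),"landing")
red=box(345,375,200,245)&((H<8)|(H>172))&(S>130); rect(red,"red"); rect(red&(Z>.085),"redtop")
bl=box(235,262,190,222)&(H>100)&(H<130)&(S>120); rect(bl,"blue"); rect(bl&(Z>.11),"bluetop")
rect(box(290,320,190,225)&(Z>.118),"head")
rect(box(380,475,270,350)&(Z>.034)&(Z<.046),"rim")
rect(box(415,460,325,360)&(Z>.07),"post")
rect(box(385,470,275,340)&(Z>.048),"rollers")
m=(box(385,470,275,340)&(Z>.046)).astype(np.uint8)
n,l,s,c=cv2.connectedComponentsWithStats(m)
for i in range(1,n):
    if s[i,4]>5: print("  roller",s[i,4],c[i].round(1),np.nanmean(W[l==i],0).round(4))
rect(box(140,262,270,362)&(Z>.018)&(Z<.032),"tray")
for nm,b in(("lens",box(245,270,130,163)),("drop",box(300,322,130,160))): rect(b&(Z>.04),nm)
E
python3 - <<'E'
import cv2
im=cv2.imread('pics/top0.png')
a=cv2.resize(im[180:300,230:380],None,fx=5,fy=5,interpolation=cv2.INTER_CUBIC)
cv2.imwrite('pics/c1.png',a)
a=cv2.resize(im[265:365,375:480],None,fx=5,fy=5,interpolation=cv2.INTER_CUBIC)
cv2.imwrite('pics/c2.png',a)
E
```

```text
table z -0.00044273504565611743 0.0018765389417448861
plate 4087 c 581.5 10.7 wh 201.1 212.2 ang 86.55 zmed 0.0064
landing 2820 c 531.6 -16.3 wh 106.3 122.5 ang 2.45 zmed 0.0064
red 105 c 606.8 -115.0 wh 14.4 33.3 ang 88.23 zmed 0.0933
redtop 98 c 606.8 -115.0 wh 14.4 33.3 ang 88.23 zmed 0.0933
blue 102 c 626.9 90.3 wh 32.5 14.7 ang 2.22 zmed 0.118
bluetop 102 c 626.9 90.3 wh 32.5 14.7 ang 2.22 zmed 0.118
head 138 c 632.9 -11.5 wh 21.7 21.2 ang 85.67 zmed 0.1313
rim 707 c 429.9 -245.6 wh 127.7 120.7 ang 14.02 zmed 0.0376
post 126 c 382.1 -257.3 wh 23.5 16.0 ang 15.7 zmed 0.0776
rollers 346 c 419.6 -248.5 wh 70.9 100.6 ang 15.28 zmed 0.0507
  roller 81 [451.  302.4] [ 0.455  -0.282   0.0498]
  roller 78 [436.5 307.2] [ 0.4468 -0.2542  0.0502]
  roller 81 [422.4 311. ] [ 0.4401 -0.2275  0.0503]
  roller 81 [409.7 315.9] [ 0.4316 -0.2034  0.0501]
  roller 59 [441.2 338.2] [ 0.39   -0.254   0.0718]
tray 1155 c 441.4 189.3 wh 139.9 199.5 ang 1.79 zmed 0.0229
lens 244 c 774.8 68.6 wh 27.5 54.2 ang 34.74 zmed 0.0707
drop 238 c 772.6 -23.0 wh 31.0 26.8 ang 82.29 zmed 0.0533
```

View pics/c2.png

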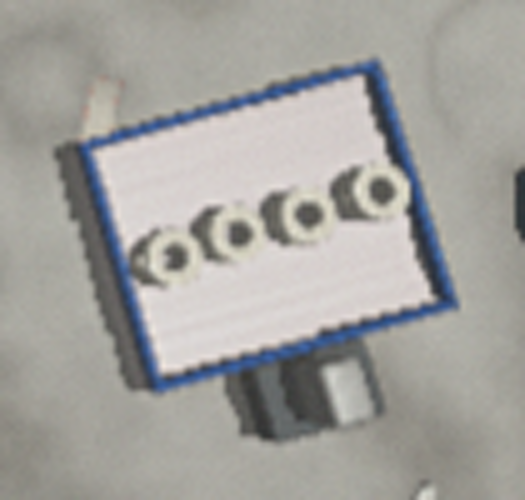

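View pics/c1.png

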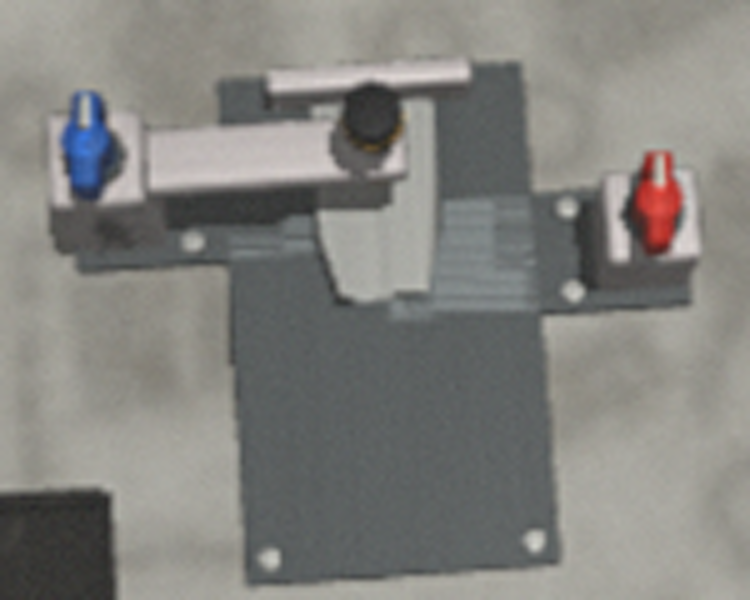

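The views agree with the depth fits:

| Item | Position (mm) | Yaw |
|---|---|---|
| Stand origin | (617.5, -12.3) | 2.6° |
| Carriage origin | (444, -241) | 15.3° |
| Tray | (441, 189) | 1.8° |

There are 4 rollers. I start with the one on the carriage's +y side.

```bash
cat > t.py <<'E'
import sys
from h import *
def go(x,y,z,phi):
    s=ctrl.get_state(); M=R.from_quat(s["tcp_rot"]).as_matrix()
    d=M.T@(np.array([x,y,z])/1000-s["eef_pos"])*100
    p0=np.degrees(np.arctan2(M[1,0],M[0,0])); tw=(p0-phi+180)%360-180
    print("to",(x,y,z,phi),"dxyz",d.round(2),"twist",round(tw,2),"|",np.round(np.array(s["eef_pos"])*1000,1),"phi",p0.round(2),"q6",round(s["qpos"][5],2),"F",np.round(s["contact_force"],1),"op",round(s["opening"],3),"t",round(s["time"],1))
go(*map(float,sys.argv[1:5]))
E
python3 t.py 433 -202.5 130 105.3
```

```text
to (433.0, -202.5, 130.0, 105.3) dxyz [ 31.42 -31.41  10.08] twist -81.48 | [ 272.5 -616.9  230.1] phi 23.82 q6 -0.15 F [ 1.1  0.5 -1.1] op 0.997 t 0.1
```

```bash
P="python3 -m pendant"
$P '[{"dx":4,"dy":-4,"twist":-10},{"dx":8,"dy":-8,"twist":-20},{"dx":12,"dy":-12,"twist":-30},{"dx":16,"dy":-16,"twist":-40},{"dx":20,"dy":-20,"twist":-50},{"dx":24,"dy":-24,"twist":-60},{"dx":28,"dy":-28,"twist":-70},{"dx":31.4,"dy":-31.4,"twist":-80},{"dx":31.4,"dy":-31.4,"twist":-81.5},{"dx":31.4,"dy":-31.4,"twist":-81.5}]' 50 30
python3 t.py 433 -202.5 70 105.3
```

```text
to (433.0, -202.5, 70.0, 105.3) dxyz [ 31.41 -31.39  16.08] twist -81.48 | [ 272.5 -616.9  230.1] phi 23.82 q6 -0.15 F [ 1.1  0.5 -1.1] op 0.997 t 0.1$[0]: bad value
```

```bash
P="python3 -m pendant"
$P '[{"dx":4,"dy":-4,"dz":0,"twist":-10},{"dx":8,"dy":-8,"dz":0,"twist":-20},{"dx":12,"dy":-12,"dz":0,"twist":-30},{"dx":16,"dy":-16,"dz":0,"twist":-40},{"dx":20,"dy":-20,"dz":0,"twist":-50},{"dx":24,"dy":-24,"dz":0,"twist":-60},{"dx":28,"dy":-28,"dz":0,"twist":-70},{"dx":31.4,"dy":-31.4,"dz":0,"twist":-80},{"dx":31.4,"dy":-31.4,"dz":0,"twist":-81.5},{"dx":31.4,"dy":-31.4,"dz":0,"twist":-81.5}]' 50 30
python3 t.py 433 -202.5 70 105.3
```

```text
time: 1.35
eef_pos: [0.4329, -0.2035, 0.2311]
tcp_rot: [0.607, 0.795, -0.0, -0.0]
contact_force: [-0.5, 0.9, -0.3]
opening: 0.5
finger_force: 0.0
to (433.0, -202.5, 70.0, 105.3) dxyz [ 0.09  0.04 16.11] twist -0.0 | [ 432.9 -203.5  231.1] phi 105.3 q6 -0.92 F [-0.5  0.9 -0.3] op 0.5 t 1.4
```

```bash
P="python3 -m pendant"
$P '[{"dx":0,"dy":0,"dz":6,"twist":0},{"dx":0,"dy":0,"dz":12,"twist":0},{"dx":0,"dy":0,"dz":16,"twist":0},{"dx":0,"dy":0,"dz":18,"twist":0},{"dx":0,"dy":0,"dz":19.2,"twist":0},{"dx":0,"dy":0,"dz":20.1,"twist":0},{"dx":0,"dy":0,"dz":20.1,"twist":0}]' 50 30
$P '[{"dx":0,"dy":0,"dz":0,"twist":0},{"dx":0,"dy":0,"dz":0,"twist":0},{"dx":0,"dy":0,"dz":0,"twist":0},{"dx":0,"dy":0,"dz":0,"twist":0},{"dx":0,"dy":0,"dz":-3,"twist":0},{"dx":0,"dy":0,"dz":-7,"twist":0},{"dx":0,"dy":0,"dz":-10,"twist":0},{"dx":0,"dy":0,"dz":-10,"twist":0}]' 0 30
python3 t.py 441 129 130 105.3
```

```text
time: 2.22
eef_pos: [0.433, -0.2038, 0.0303]
tcp_rot: [0.607, 0.795, -0.0, -0.0]
contact_force: [-1.2, -0.3, 0.4]
opening: 0.499
finger_force: 0.0
time: 3.22
eef_pos: [0.4345, -0.2043, 0.1327]
tcp_rot: [0.606, 0.795, 0.0, 0.003]
contact_force: [0.3, 0.1, -0.1]
opening: 0.226
finger_force: 29.5
to (441.0, 129.0, 130.0, 105.3) dxyz [31.97  9.44  0.16] twist 0.03 | [ 434.5 -204.3  132.7] phi 105.33 q6 -0.92 F [ 0.3  0.1 -0.1] op 0.226 t 3.2
```

```bash
P="python3 -m pendant"
$P '[{"dx":5,"dy":1.5,"dz":0,"twist":0},{"dx":10.5,"dy":3.1,"dz":0,"twist":0},{"dx":16,"dy":4.7,"dz":0,"twist":0},{"dx":21.5,"dy":6.3,"dz":0,"twist":0},{"dx":27,"dy":8,"dz":0,"twist":0},{"dx":32,"dy":9.4,"dz":2,"twist":0},{"dx":32,"dy":9.4,"dz":7,"twist":0},{"dx":32,"dy":9.4,"dz":10.5,"twist":0},{"dx":32,"dy":9.4,"dz":12.1,"twist":0},{"dx":32,"dy":9.4,"dz":12.3,"twist":0}]'
python3 t.py 441 129 9 105.3
$P '[{"dx":0,"dy":0,"dz":0,"twist":0},{"dx":0,"dy":0,"dz":0,"twist":0},{"dx":0,"dy":0,"dz":0,"twist":0},{"dx":0,"dy":0,"dz":-4,"twist":0},{"dx":0,"dy":0,"dz":-9,"twist":0},{"dx":0,"dy":0,"dz":-12,"twist":0},{"dx":0,"dy":0,"dz":-12,"twist":0}]' 50
python3 t.py 440 -228 130 105.3
```

```text
time: 4.47
eef_pos: [0.4384, 0.1299, 0.006]
tcp_rot: [0.607, 0.795, -0.001, -0.001]
contact_force: [0.2, -0.1, -1.0]
opening: 0.232
finger_force: 31.2
to (441.0, 129.0, 9.0, 105.3) dxyz [-0.16  0.23 -0.3 ] twist 0.01 | [438.4 129.9   6. ] phi 105.31 q6 -0.2 F [ 0.2 -0.1 -1. ] op 0.232 t 4.5
time: 5.35
eef_pos: [0.4414, 0.1302, 0.1305]
tcp_rot: [0.606, 0.795, 0.002, 0.003]
contact_force: [-0.3, -0.6, 0.4]
opening: 0.504
finger_force: 0.0
to (440.0, -228.0, 130.0, 105.3) dxyz [-34.51  -9.61   0.04] twist 0.03 | [441.4 130.2 130.5] phi 105.33 q6 -0.2 F [-0.3 -0.6  0.4] op 0.504 t 5.3
```

```bash
P="python3 -m pendant"
$P '[{"dx":-5.5,"dy":-1.5,"dz":0,"twist":0},{"dx":-11,"dy":-3.1,"dz":0,"twist":0},{"dx":-17,"dy":-4.7,"dz":0,"twist":0},{"dx":-23,"dy":-6.3,"dz":0,"twist":0},{"dx":-29,"dy":-8,"dz":0,"twist":0},{"dx":-34.5,"dy":-9.6,"dz":0,"twist":0},{"dx":-34.5,"dy":-9.6,"dz":3,"twist":0},{"dx":-34.5,"dy":-9.6,"dz":5.5,"twist":0},{"dx":-34.5,"dy":-9.6,"dz":5.5,"twist":0}]'
python3 t.py 440 -228 30 105.3
```

```text
time: 6.48
eef_pos: [0.4351, -0.2263, 0.0686]
tcp_rot: [0.607, 0.795, 0.0, -0.004]
contact_force: [0.4, 0.7, 0.4]
opening: 0.502
finger_force: 0.0
to (440.0, -228.0, 30.0, 105.3) dxyz [-0.32  0.44  3.85] twist -0.01 | [ 435.1 -226.3   68.6] phi 105.29 q6 -0.95 F [0.4 0.7 0.4] op 0.502 t 6.5
```

```bash
P="python3 -m pendant"
$P '[{"dx":0,"dy":0,"dz":0,"twist":0},{"dx":0,"dy":0,"dz":0,"twist":0},{"dx":0,"dy":0,"dz":0,"twist":0}]'
python3 t.py 440 -228 30 105.3
```

```text
time: 6.85
eef_pos: [0.4384, -0.2283, 0.0733]
tcp_rot: [0.606, 0.795, -0.0, 0.001]
contact_force: [0.9, 0.3, -0.6]
opening: 0.501
finger_force: 0.0
to (440.0, -228.0, 30.0, 105.3) dxyz [-0.01  0.16  4.33] twist 0.05 | [ 438.4 -228.3   73.3] phi 105.35 q6 -0.95 F [ 0.9  0.3 -0.6] op 0.501 t 6.8
```

```bash
P="python3 -m pendant"
$P '[{"dx":0,"dy":0.1,"dz":2.5,"twist":0},{"dx":0,"dy":0.1,"dz":3.6,"twist":0},{"dx":0,"dy":0.1,"dz":4.3,"twist":0},{"dx":0,"dy":0.1,"dz":4.3,"twist":0},{"dx":0,"dy":0.1,"dz":4.3,"twist":0}]'
$P '[{"dx":0,"dy":0,"dz":0,"twist":0},{"dx":0,"dy":0,"dz":0,"twist":0},{"dx":0,"dy":0,"dz":0,"twist":0},{"dx":0,"dy":0,"dz":0,"twist":0},{"dx":0,"dy":0,"dz":-3,"twist":0},{"dx":0,"dy":0,"dz":-7,"twist":0},{"dx":0,"dy":0,"dz":-10,"twist":0},{"dx":0,"dy":0,"dz":-10,"twist":0}]' 0 30
python3 t.py 441 169 130 105.3
```

```text
time: 7.48
eef_pos: [0.4389, -0.2279, 0.0297]
tcp_rot: [0.607, 0.795, -0.0, 0.0]
contact_force: [0.3, 0.2, 0.4]
opening: 0.504
finger_force: 0.0
time: 8.48
eef_pos: [0.4403, -0.2289, 0.1319]
tcp_rot: [0.607, 0.795, -0.0, 0.003]
contact_force: [0.5, -0.4, -0.6]
opening: 0.23
finger_force: 29.4
to (441.0, 169.0, 130.0, 105.3) dxyz [38.36 10.59  0.04] twist 0.02 | [ 440.3 -228.9  131.9] phi 105.32 q6 -0.95 F [ 0.5 -0.4 -0.6] op 0.23 t 8.5
```

```bash
P="python3 -m pendant"
$P '[{"dx":5,"dy":1.4,"dz":0,"twist":0},{"dx":11,"dy":3,"dz":0,"twist":0},{"dx":17,"dy":4.7,"dz":0,"twist":0},{"dx":23,"dy":6.3,"dz":0,"twist":0},{"dx":29,"dy":8,"dz":0,"twist":0},{"dx":34,"dy":9.4,"dz":0,"twist":0},{"dx":38.3,"dy":10.6,"dz":2,"twist":0},{"dx":38.3,"dy":10.6,"dz":7,"twist":0},{"dx":38.3,"dy":10.6,"dz":10.5,"twist":0},{"dx":38.3,"dy":10.6,"dz":12.1,"twist":0}]'
$P '[{"dx":0,"dy":0,"dz":0,"twist":0},{"dx":0,"dy":0,"dz":0,"twist":0}]'
python3 t.py 441 169 9 105.3
$P '[{"dx":0,"dy":0,"dz":0,"twist":0},{"dx":0,"dy":0,"dz":0,"twist":0},{"dx":0,"dy":0,"dz":0,"twist":0},{"dx":0,"dy":0,"dz":-4,"twist":0},{"dx":0,"dy":0,"dz":-9,"twist":0},{"dx":0,"dy":0,"dz":-12,"twist":0},{"dx":0,"dy":0,"dz":-12,"twist":0},{"dx":0,"dy":0,"dz":-12,"twist":0}]' 50
python3 t.py 447.5 -254 130 105.3
```

```text
time: 9.72
eef_pos: [0.4365, 0.1693, 0.0049]
tcp_rot: [0.606, 0.795, -0.003, -0.003]
contact_force: [-12.4, -2.9, 29.6]
opening: 0.232
finger_force: 33.0
time: 9.98
eef_pos: [0.4403, 0.1696, 0.0087]
tcp_rot: [0.607, 0.795, 0.0, 0.0]
contact_force: [1.0, 0.1, 0.8]
opening: 0.232
finger_force: 30.6
to (441.0, 169.0, 9.0, 105.3) dxyz [-0.07  0.05 -0.03] twist 0.0 | [440.3 169.6   8.7] phi 105.3 q6 -0.12 F [1.  0.1 0.8] op 0.232 t 10.0
time: 10.98
eef_pos: [0.4389, 0.1695, 0.1272]
tcp_rot: [0.607, 0.795, -0.001, -0.001]
contact_force: [-0.3, -0.3, -0.3]
opening: 0.498
finger_force: 0.0
to (447.5, -254.0, 130.0, 105.3) dxyz [-41.07 -10.36  -0.27] twist 0.02 | [438.9 169.5 127.2] phi 105.32 q6 -0.12 F [-0.3 -0.3 -0.3] op 0.498 t 11.0
```

```bash
P="python3 -m pendant"
$P '[{"dx":-5.5,"dy":-1.5,"dz":0,"twist":0},{"dx":-11,"dy":-2.8,"dz":0,"twist":0},{"dx":-17,"dy":-4.3,"dz":0,"twist":0},{"dx":-23,"dy":-5.8,"dz":0,"twist":0},{"dx":-29,"dy":-7.3,"dz":0,"twist":0},{"dx":-35,"dy":-8.8,"dz":0,"twist":0},{"dx":-39,"dy":-9.8,"dz":1,"twist":0},{"dx":-41,"dy":-10.3,"dz":3,"twist":0},{"dx":-41,"dy":-10.3,"dz":4.5,"twist":0},{"dx":-41,"dy":-10.3,"dz":5,"twist":0}]'
$P '[{"dx":0,"dy":0,"dz":0,"twist":0},{"dx":0,"dy":0,"dz":0,"twist":0},{"dx":0,"dy":0,"dz":0,"twist":0}]'
python3 t.py 447.5 -254 30 105.3
```

```text
time: 12.22
eef_pos: [0.4472, -0.251, 0.0755]
tcp_rot: [0.606, 0.795, 0.0, -0.003]
contact_force: [0.1, -0.2, 0.3]
opening: 0.498
finger_force: 0.0
time: 12.6
eef_pos: [0.4493, -0.2529, 0.0792]
tcp_rot: [0.606, 0.795, -0.0, 0.001]
contact_force: [-0.6, 0.4, 0.2]
opening: 0.499
finger_force: 0.0
to (447.5, -254.0, 30.0, 105.3) dxyz [-0.05 -0.21  4.92] twist 0.07 | [ 449.3 -252.9   79.2] phi 105.37 q6 -0.98 F [-0.6  0.4  0.2] op 0.499 t 12.6
```

```bash
P="python3 -m pendant"
$P '[{"dx":-0.1,"dy":-0.2,"dz":2.5,"twist":0},{"dx":-0.1,"dy":-0.2,"dz":4,"twist":0},{"dx":-0.1,"dy":-0.2,"dz":4.9,"twist":0},{"dx":-0.1,"dy":-0.2,"dz":4.9,"twist":0},{"dx":-0.1,"dy":-0.2,"dz":4.9,"twist":0}]'
$P '[{"dx":0,"dy":0,"dz":0,"twist":0},{"dx":0,"dy":0,"dz":0,"twist":0},{"dx":0,"dy":0,"dz":0,"twist":0},{"dx":0,"dy":0,"dz":0,"twist":0},{"dx":0,"dy":0,"dz":-3,"twist":0},{"dx":0,"dy":0,"dz":-7,"twist":0},{"dx":0,"dy":0,"dz":-10,"twist":0},{"dx":0,"dy":0,"dz":-10,"twist":0}]' 0 30
python3 t.py 441 209 130 105.3
```

```text
time: 13.22
eef_pos: [0.4475, -0.2548, 0.0299]
tcp_rot: [0.606, 0.795, -0.0, 0.001]
contact_force: [-0.0, 0.0, -0.1]
opening: 0.499
finger_force: 0.0
time: 14.22
eef_pos: [0.4484, -0.2556, 0.1317]
tcp_rot: [0.607, 0.795, -0.0, 0.003]
contact_force: [-0.2, 0.5, -0.5]
opening: 0.23
finger_force: 29.4
to (441.0, 209.0, 130.0, 105.3) dxyz [45.   11.57  0.  ] twist 0.03 | [ 448.4 -255.6  131.7] phi 105.33 q6 -0.98 F [-0.2  0.5 -0.5] op 0.23 t 14.2
```

```bash
P="python3 -m pendant"
$P '[{"dx":5,"dy":1.4,"dz":0,"twist":0},{"dx":11,"dy":2.9,"dz":0,"twist":0},{"dx":17,"dy":4.4,"dz":0,"twist":0},{"dx":23,"dy":5.9,"dz":0,"twist":0},{"dx":29,"dy":7.4,"dz":0,"twist":0},{"dx":35,"dy":9,"dz":0,"twist":0},{"dx":41,"dy":10.5,"dz":0,"twist":0},{"dx":45,"dy":11.5,"dz":2,"twist":0},{"dx":45,"dy":11.5,"dz":5,"twist":0},{"dx":45,"dy":11.5,"dz":8,"twist":0}]'
$P '[{"dx":0,"dy":0,"dz":2,"twist":0},{"dx":0,"dy":0,"dz":3.3,"twist":0},{"dx":0,"dy":0,"dz":4,"twist":0},{"dx":0,"dy":0,"dz":4,"twist":0}]'
python3 t.py 441 209 9 105.3
$P '[{"dx":0,"dy":0,"dz":0,"twist":0},{"dx":0,"dy":0,"dz":0,"twist":0},{"dx":0,"dy":0,"dz":0,"twist":0},{"dx":0,"dy":0,"dz":-4,"twist":0},{"dx":0,"dy":0,"dz":-9,"twist":0},{"dx":0,"dy":0,"dz":-12,"twist":0},{"dx":0,"dy":0,"dz":-12,"twist":0},{"dx":0,"dy":0,"dz":-12,"twist":0}]' 50
python3 t.py 454.7 -281 130 105.3
```

```text
time: 15.48
eef_pos: [0.4373, 0.2103, 0.0466]
tcp_rot: [0.606, 0.796, -0.001, -0.001]
contact_force: [-0.0, -0.4, -0.2]
opening: 0.23
finger_force: 29.4
time: 15.98
eef_pos: [0.4389, 0.2098, 0.0089]
tcp_rot: [0.607, 0.795, -0.0, -0.0]
contact_force: [0.4, 0.1, -0.6]
opening: 0.231
finger_force: 29.4
to (441.0, 209.0, 9.0, 105.3) dxyz [-0.13  0.19 -0.01] twist 0.01 | [438.9 209.8   8.9] phi 105.31 q6 -0.03 F [ 0.4  0.1 -0.6] op 0.231 t 16.0
time: 16.98
eef_pos: [0.4383, 0.2097, 0.1283]
tcp_rot: [0.607, 0.795, -0.001, -0.001]
contact_force: [0.7, 0.2, -0.9]
opening: 0.496
finger_force: 0.0
to (454.7, -281.0, 130.0, 105.3) dxyz [-47.76 -11.39  -0.16] twist 0.03 | [438.3 209.7 128.3] phi 105.33 q6 -0.03 F [ 0.7  0.2 -0.9] op 0.496 t 17.0
```

```bash
P="python3 -m pendant"
$P '[{"dx":-5.5,"dy":-1.4,"dz":0,"twist":0},{"dx":-11,"dy":-2.7,"dz":0,"twist":0},{"dx":-17,"dy":-4.1,"dz":0,"twist":0},{"dx":-23,"dy":-5.5,"dz":0,"twist":0},{"dx":-29,"dy":-6.9,"dz":0,"twist":0},{"dx":-35,"dy":-8.3,"dz":0,"twist":0},{"dx":-41,"dy":-9.8,"dz":0,"twist":0},{"dx":-46,"dy":-11,"dz":1,"twist":0},{"dx":-47.8,"dy":-11.4,"dz":3,"twist":0},{"dx":-47.8,"dy":-11.4,"dz":5,"twist":0}]'
$P '[{"dx":0,"dy":0,"dz":0,"twist":0},{"dx":0,"dy":0,"dz":0,"twist":0},{"dx":0,"dy":0,"dz":0,"twist":0}]'
python3 t.py 454.7 -281 30 105.3
```

```text
time: 18.23
eef_pos: [0.4542, -0.2822, 0.0765]
tcp_rot: [0.608, 0.794, 0.0, -0.002]
contact_force: [-0.0, -1.0, -0.6]
opening: 0.5
finger_force: 0.0
time: 18.6
eef_pos: [0.4559, -0.2812, 0.08]
tcp_rot: [0.606, 0.795, -0.0, 0.001]
contact_force: [-0.5, 0.5, 0.4]
opening: 0.495
finger_force: 0.0
to (454.7, -281.0, 30.0, 105.3) dxyz [ 0.06 -0.12  5.  ] twist 0.06 | [ 455.9 -281.2   80. ] phi 105.36 q6 -1.01 F [-0.5  0.5  0.4] op 0.495 t 18.6
```

```bash
P="python3 -m pendant"
$P '[{"dx":0.1,"dy":-0.1,"dz":2.5,"twist":0},{"dx":0.1,"dy":-0.1,"dz":4,"twist":0},{"dx":0.1,"dy":-0.1,"dz":5,"twist":0},{"dx":0.1,"dy":-0.1,"dz":5,"twist":0},{"dx":0.1,"dy":-0.1,"dz":5,"twist":0}]'
$P '[{"dx":0,"dy":0,"dz":0,"twist":0},{"dx":0,"dy":0,"dz":0,"twist":0},{"dx":0,"dy":0,"dz":0,"twist":0},{"dx":0,"dy":0,"dz":0,"twist":0},{"dx":0,"dy":0,"dz":-3,"twist":0},{"dx":0,"dy":0,"dz":-7,"twist":0},{"dx":0,"dy":0,"dz":-10,"twist":0},{"dx":0,"dy":0,"dz":-10,"twist":0}]' 0 30
python3 t.py 441 248 130 105.3
python3 - <<'E'
from h import *
c=ctrl.read_camera("top"); W=cloud(c); Z=W[...,2]
v,u=np.mgrid[:480,:640]
b=(u>120)&(u<285)&(v>250)&(v<380)
p=(W[b&(Z>.018)&(Z<.0235)][:,:2]*1000).astype(np.float32); print("tray",cv2.minAreaRect(p))
save(c,"pics/top1.png")
E
```

```text
time: 19.23
eef_pos: [0.4547, -0.2809, 0.0299]
tcp_rot: [0.607, 0.795, -0.0, 0.001]
contact_force: [0.3, 0.3, 0.2]
opening: 0.505
finger_force: 0.0
time: 20.23
eef_pos: [0.4555, -0.2817, 0.1318]
tcp_rot: [0.606, 0.795, -0.0, 0.003]
contact_force: [-0.1, 0.2, 0.4]
opening: 0.232
finger_force: 29.4
to (441.0, 248.0, 130.0, 105.3) dxyz [ 5.147e+01  1.260e+01 -3.000e-02] twist 0.03 | [ 455.5 -281.7  131.8] phi 105.33 q6 -1.01 F [-0.1  0.2  0.4] op 0.232 t 20.2
tray ((441.6242370605469, 189.37979125976562), (139.41929626464844, 199.14773559570312), 2.0178732872009277)
```

View pics/top1.png

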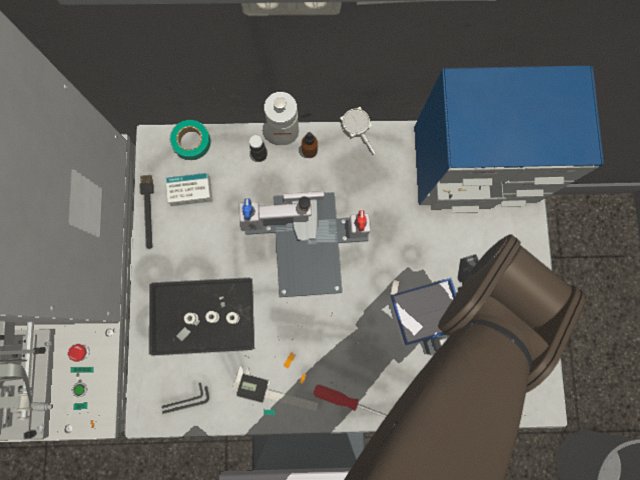

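Three rollers stand in the tray at (191,319), (212,317) and (232,318). The tray hasn't moved, and the fourth roller is in the gripper.

```bash
P="python3 -m pendant"
$P '[{"dx":5,"dy":1.2,"dz":0,"twist":0},{"dx":11,"dy":2.7,"dz":0,"twist":0},{"dx":17,"dy":4.1,"dz":0,"twist":0},{"dx":23,"dy":5.6,"dz":0,"twist":0},{"dx":29,"dy":7.1,"dz":0,"twist":0},{"dx":35,"dy":8.5,"dz":0,"twist":0},{"dx":41,"dy":10,"dz":0,"twist":0},{"dx":46.5,"dy":11.4,"dz":0,"twist":0},{"dx":51,"dy":12.5,"dz":2,"twist":0},{"dx":51.4,"dy":12.5,"dz":5,"twist":0}]'
$P '[{"dx":0,"dy":0,"dz":2.5,"twist":0},{"dx":0,"dy":0,"dz":5,"twist":0},{"dx":0,"dy":0,"dz":6.4,"twist":0},{"dx":0,"dy":0,"dz":7,"twist":0},{"dx":0,"dy":0,"dz":7,"twist":0}]'
python3 t.py 441 248 9 105.3
$P '[{"dx":0,"dy":0,"dz":0,"twist":0},{"dx":0,"dy":0,"dz":0,"twist":0},{"dx":0,"dy":0,"dz":0,"twist":0},{"dx":0,"dy":0,"dz":-4,"twist":0},{"dx":0,"dy":0,"dz":-9,"twist":0},{"dx":0,"dy":0,"dz":-12,"twist":0},{"dx":0,"dy":0,"dz":-12,"twist":0},{"dx":0,"dy":0,"dz":-12,"twist":0}]' 50
python3 t.py 382 -257.5 130 15.3
python3 - <<'E'
from h import *
c=ctrl.read_camera("top"); W=cloud(c); np.save("top2.npy",W); save(c,"pics/top2.png"); Z=W[...,2]
v,u=np.mgrid[:480,:640]
def box(a,b,c,d): return (u>=a)&(u<=b)&(v>=c)&(v<=d)
def rect(m,n):
    p=(W[m][:,:2]*1000).astype(np.float32);print(n,len(p),cv2.minAreaRect(p),np.nanmean(Z[m]))
rect(box(415,460,325,360)&(Z>.07),"post")
rect(box(380,475,270,350)&(Z>.034)&(Z<.046),"rim")
E
```

```text
time: 21.52
eef_pos: [0.438, 0.2507, 0.0775]
tcp_rot: [0.605, 0.796, -0.0, -0.0]
contact_force: [-0.2, -0.8, -0.3]
opening: 0.234
finger_force: 29.4
time: 22.15
eef_pos: [0.4388, 0.2481, 0.0091]
tcp_rot: [0.607, 0.795, -0.0, -0.0]
contact_force: [-0.2, 0.5, 0.0]
opening: 0.23
finger_force: 29.4
to (441.0, 248.0, 9.0, 105.3) dxyz [-0.07  0.21  0.01] twist 0.01 | [438.8 248.1   9.1] phi 105.31 q6 0.05 F [-0.2  0.5  0. ] op 0.23 t 22.1
time: 23.15
eef_pos: [0.4381, 0.248, 0.1282]
tcp_rot: [0.607, 0.795, -0.001, -0.0]
contact_force: [-0.9, -0.8, 0.1]
opening: 0.501
finger_force: 0.0
to (382.0, -257.5, 130.0, 15.3) dxyz [-47.27 -18.77  -0.14] twist 90.02 | [438.1 248.  128.2] phi 105.32 q6 0.05 F [-0.9 -0.8  0.1] op 0.501 t 23.1
post 128 ((379.746826171875, -258.146240234375), (23.61054039001465, 16.850299835205078), 12.52182674407959) 0.07746782322389402
rim 654 ((427.56036376953125, -245.92678833007812), (126.76000213623047, 120.65843963623047), 14.18057918548584) 0.03774041143485943
```

```bash
P="python3 -m pendant"
$P '[{"dx":-5.5,"dy":-1.4,"dz":0,"twist":10},{"dx":-11,"dy":-2.9,"dz":0,"twist":20},{"dx":-16.5,"dy":-4.4,"dz":0,"twist":30},{"dx":-22,"dy":-5.9,"dz":0,"twist":40},{"dx":-27.5,"dy":-7.4,"dz":0,"twist":50},{"dx":-33,"dy":-8.9,"dz":0,"twist":60},{"dx":-38.4,"dy":-10.4,"dz":0,"twist":70},{"dx":-41.5,"dy":-13.4,"dz":0,"twist":80},{"dx":-44.5,"dy":-16.4,"dz":0,"twist":90},{"dx":-47.3,"dy":-18.9,"dz":0,"twist":91.3}]'
$P '[{"dx":0,"dy":0,"dz":0,"twist":0},{"dx":0,"dy":0,"dz":0,"twist":0},{"dx":0,"dy":0,"dz":0,"twist":0}]'
python3 t.py 380.5 -258 44 14
```

```text
time: 24.45
eef_pos: [0.3799, -0.2583, 0.1272]
tcp_rot: [0.993, 0.121, -0.001, -0.002]
contact_force: [0.5, 1.0, -0.7]
opening: 0.497
finger_force: 0.0
time: 24.82
eef_pos: [0.3818, -0.2567, 0.1286]
tcp_rot: [0.992, 0.123, -0.0, -0.001]
contact_force: [0.7, 0.7, 0.2]
opening: 0.499
finger_force: 0.0
to (380.5, -258.0, 44.0, 14.0) dxyz [-0.15  0.11  8.46] twist 0.11 | [ 381.8 -256.7  128.6] phi 14.11 q6 0.51 F [0.7 0.7 0.2] op 0.499 t 24.8
```

```bash
P="python3 -m pendant"
$P '[{"dx":-0.1,"dy":0.1,"dz":3,"twist":0},{"dx":-0.1,"dy":0.1,"dz":6,"twist":0},{"dx":-0.1,"dy":0.1,"dz":7.5,"twist":0},{"dx":-0.1,"dy":0.1,"dz":8.5,"twist":0},{"dx":-0.1,"dy":0.1,"dz":8.5,"twist":0},{"dx":-0.1,"dy":0.1,"dz":8.5,"twist":0}]' 50 100
$P '[{"dx":0,"dy":0,"dz":0,"twist":0},{"dx":0,"dy":0,"dz":0,"twist":0},{"dx":0,"dy":0,"dz":0,"twist":0},{"dx":0,"dy":0,"dz":0,"twist":0},{"dx":0,"dy":0,"dz":0,"twist":0}]' 0 100
$P '[{"dx":0,"dy":0,"dz":-1.5,"twist":0},{"dx":0,"dy":0,"dz":-3,"twist":0},{"dx":0,"dy":0,"dz":-4,"twist":0},{"dx":0,"dy":0,"dz":-4,"twist":0},{"dx":0,"dy":0,"dz":-4,"twist":0}]'
python3 - <<'E'
from h import *
st()
c=ctrl.read_camera("scene"); save(c,"pics/s3.png")
c=ctrl.read_camera("top"); W=cloud(c); Z=W[...,2]; v,u=np.mgrid[:480,:640]
m=(u>380)&(u<480)&(v>265)&(v<325); im=c["img"]
save(c,"pics/top3.png")
E
```

```text
time: 25.58
eef_pos: [0.3816, -0.2597, 0.0452]
tcp_rot: [0.993, 0.122, 0.001, 0.001]
contact_force: [0.4, 0.7, -0.0]
opening: 0.498
finger_force: 0.0
time: 26.2
eef_pos: [0.3814, -0.2597, 0.0453]
tcp_rot: [0.993, 0.122, 0.0, 0.001]
contact_force: [-0.2, 1.8, 4.8]
opening: 0.174
finger_force: 98.3
time: 26.82
eef_pos: [0.3806, -0.2588, 0.084]
tcp_rot: [0.993, 0.122, -0.0, -0.0]
contact_force: [0.3, 0.6, -3.2]
opening: 0.175
finger_force: 97.7
{'time': 26.825, 'eef_pos': [0.3806, -0.2588, 0.084], 'tcp_rot': [0.9925, 0.1221, -0.0003, -0.0003], 'qpos': [-0.8182, -0.0096, 2.2016, -0.0001, 0.9503, 0.5079], 'opening': 0.1752, 'contact_force': [0.28, 0.5853, -3.194], 'finger_force': 97.7498}
```

View pics/top3.png

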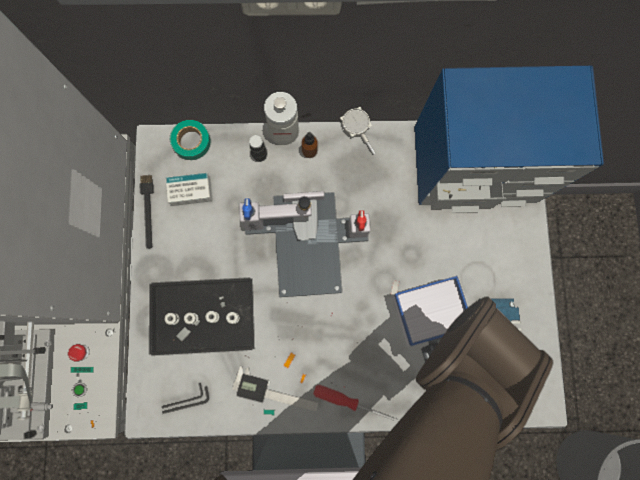

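The tray holds four rollers at (172,318), (191,318), (212,317) and (232,318), and the carriage is off the bench in the gripper. I check how it sits.

```bash
cat > car.py <<'E'
from h import *
def car(bx,zlo,zhi):
    c=ctrl.read_camera("top"); W=cloud(c); Z=W[...,2]; v,u=np.mgrid[:480,:640]
    a,b,cc,d=bx; hsv=cv2.cvtColor(c["img"],cv2.COLOR_RGB2HSV)
    m=(u>=a)&(u<=b)&(v>=cc)&(v<=d)&(Z>zlo)&(Z<zhi)
    wh=m&(hsv[...,1]<50)&(hsv[...,2]>90)
    P=W[wh]; A=np.c_[P[:,:2]-P[:,:2].mean(0),np.ones(len(P))]; k=np.linalg.lstsq(A,P[:,2],rcond=None)[0]
    print("floor slope deg x,y",np.degrees(k[:2]).round(2),"z mean",k[2].round(4),"n",len(P))
    bl=m&(hsv[...,0]>100)&(hsv[...,0]<130)&(hsv[...,1]>90)
    for n,q in(("white",wh),("blue",bl)):
        p=(W[q][:,:2]*1000).astype(np.float32); print(n,len(p),cv2.minAreaRect(p))
    s=ctrl.get_state(); M=R.from_quat(s["tcp_rot"]).as_matrix(); print("phi",np.degrees(np.arctan2(M[1,0],M[0,0])).round(2),np.array(s["eef_pos"]).round(4))
    return c
E
python3 - <<'E'
from car import *
car((375,480,262,350),.04,.1)
E
python3 t.py 480 -220 93 14
python3 t.py 450 -19.5 93 2.6
```

```text
floor slope deg x,y [ 0.12 -0.75] z mean 0.0622 n 2772
white 2772 ((440.9876403808594, -243.69000244140625), (98.0743179321289, 121.04618835449219), 14.709868431091309)
blue 310 ((440.9698791503906, -243.10299682617188), (96.81646728515625, 119.52285766601562), 14.789779663085938)
phi 14.02 [ 0.3805 -0.2587  0.0837]
to (480.0, -220.0, 93.0, 14.0) dxyz [10.59 -1.35 -0.94] twist 0.02 | [ 380.5 -258.7   83.7] phi 14.02 q6 0.51 F [-0.3  1.2 -3.6] op 0.174 t 27.0
to (450.0, -19.5, 93.0, 2.6) dxyz [ 12.53 -21.53  -0.91] twist 11.42 | [ 380.5 -258.7   83.7] phi 14.02 q6 0.51 F [-0.3  1.2 -3.6] op 0.174 t 27.0
```

```bash
P="python3 -m pendant"
python3 t.py 467.3 -19.1 95 2.6 | cut -c1-90
$P '[{"dx":1,"dy":-1.5,"dz":-1.1,"twist":1},{"dx":3,"dy":-4.5,"dz":-1.1,"twist":2},{"dx":5,"dy":-7.5,"dz":-1.1,"twist":4},{"dx":7,"dy":-10.5,"dz":-1.1,"twist":6},{"dx":9,"dy":-13.5,"dz":-1.1,"twist":8},{"dx":11,"dy":-16.5,"dz":-1.1,"twist":9.5},{"dx":12.5,"dy":-18.8,"dz":-1.1,"twist":10.5},{"dx":13.7,"dy":-20.5,"dz":-1.1,"twist":11.4},{"dx":14.2,"dy":-21.2,"dz":-1.1,"twist":11.4},{"dx":14.2,"dy":-21.2,"dz":-1.1,"twist":11.4}]'
$P '[{"dx":0,"dy":0,"dz":0,"twist":0},{"dx":0,"dy":0,"dz":0,"twist":0}]'
python3 t.py 467.3 -19.1 60 2.6
python3 - <<'E'
from car import *
c=car((250,370,220,330),.045,.1); save(c,"pics/top4.png")
E
```

```text
to (467.3, -19.1, 95.0, 2.6) dxyz [ 14.22 -21.15  -1.12] twist 11.42 | [ 380.5 -258.7   83
time: 28.22
eef_pos: [0.4671, -0.0189, 0.095]
tcp_rot: [1.0, 0.023, -0.0, -0.0]
contact_force: [-0.2, 0.3, -4.0]
opening: 0.171
finger_force: 98.0
time: 28.48
eef_pos: [0.4672, -0.0197, 0.0953]
tcp_rot: [1.0, 0.022, -0.0, 0.0]
contact_force: [0.6, -0.3, -3.8]
opening: 0.173
finger_force: 98.0
to (467.3, -19.1, 60.0, 2.6) dxyz [ 0.02 -0.05  3.53] twist -0.03 | [467.2 -19.7  95.3] phi 2.57 q6 1.27 F [ 0.6 -0.3 -3.8] op 0.173 t 28.5
floor slope deg x,y [-8.38  2.66] z mean 0.0722 n 1049
white 1049 ((575.7861328125, -22.81005859375), (223.71249389648438, 82.4350357055664), 89.6642074584961)
blue 213 ((570.6943969726562, -20.84943389892578), (123.89375305175781, 46.47010040283203), 74.62796783447266)
phi 2.57 [ 0.4672 -0.0196  0.0953]
```

View pics/top4.png

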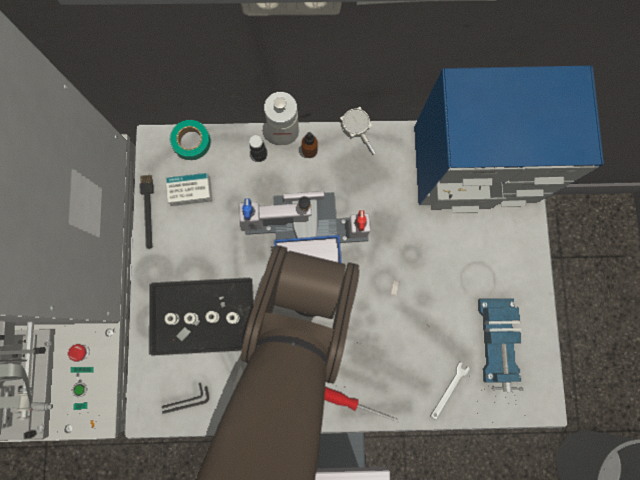

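The carriage is over the landing and its front rim shows at (275–342, 240). I lower it and check its alignment against the rail.

```bash
P="python3 -m pendant"
$P '[{"dx":0,"dy":0,"dz":1,"twist":0},{"dx":0,"dy":0,"dz":2,"twist":0},{"dx":0,"dy":0,"dz":3,"twist":0},{"dx":0,"dy":0,"dz":3.6,"twist":0},{"dx":0,"dy":0,"dz":3.9,"twist":0},{"dx":0,"dy":0,"dz":4.1,"twist":0},{"dx":0,"dy":0,"dz":4.1,"twist":0}]'
cat > fe.py <<'E'
from h import *
# front-edge of the carriage and rail centre line, in the assumed stand frame (mm)
c=ctrl.read_camera("top"); W=cloud(c); Z=W[...,2]; hsv=cv2.cvtColor(c["img"],cv2.COLOR_RGB2HSV)
o=np.array([617.5,-12.3]);a=np.radians(2.6);Rm=np.array([[np.cos(a),-np.sin(a)],[np.sin(a),np.cos(a)]])
S=(W[...,:2]*1000-o)@Rm
v,u=np.mgrid[:480,:640]
bl=(hsv[...,0]>100)&(hsv[...,0]<130)&(hsv[...,1]>110)&(Z>.035)&(Z<.07)&(abs(S[...,1])<75)&(S[...,0]>-150)
p=S[bl]
ys=[];xs=[]
f=p[p[:,0]>p[:,0].max()-12]
k=np.polyfit(f[:,1],f[:,0],1); print("front edge x",f[:,0].max().round(1),"y ends",f[:,1].min().round(1),f[:,1].max().round(1),"mid",((f[:,1].min()+f[:,1].max())/2).round(2),"yaw(deg) rel stand",(-np.degrees(k[0])).round(2),"z",Z[bl].mean().round(4),"n",len(f))
r=(Z>.018)&(Z<.030)&(S[...,0]>-28)&(S[...,0]<0)&(abs(S[...,1])<35)
q=S[r]
for lo,hi in((-28,-20),(-20,-12),(-12,-4),(-4,3)):
    g=q[(q[:,0]>lo)&(q[:,0]<hi)]
    if len(g): print("rail",lo,hi,g[:,1].min().round(1),g[:,1].max().round(1))
E
python3 fe.py; python3 t.py 467.3 -19.1 54 2.6
```

```text
time: 29.4
eef_pos: [0.4675, -0.0191, 0.0544]
tcp_rot: [1.0, 0.023, 0.0, 0.0]
contact_force: [-0.5, -0.1, -3.3]
opening: 0.171
finger_force: 98.0
front edge x -39.6 y ends -57.9 58.9 mid 0.49 yaw(deg) rel stand 0.42 z 0.0462 n 142
rail -28 -20 -19.4 18.1
rail -20 -12 -21.8 19.7
rail -12 -4 -24.4 23.0
rail -4 3 -24.6 22.7
to (467.3, -19.1, 54.0, 2.6) dxyz [-0.03  0.    0.06] twist 0.03 | [467.6 -19.1  54.6] phi 2.63 q6 1.27 F [-1.  -0.7 -3.5] op 0.174 t 29.4
```

```bash
P="python3 -m pendant"
$P '[{"dx":0,"dy":0.08,"dz":0.05,"twist":0.4},{"dx":0,"dy":0.08,"dz":0.1,"twist":0.4},{"dx":0,"dy":0.08,"dz":0.1,"twist":0.4}]'
$P '[{"dx":0.4,"dy":0,"dz":0,"twist":0},{"dx":0.8,"dy":0,"dz":0,"twist":0},{"dx":1.2,"dy":0,"dz":0,"twist":0},{"dx":1.6,"dy":0,"dz":0,"twist":0},{"dx":2,"dy":0,"dz":0,"twist":0},{"dx":2.3,"dy":0,"dz":0,"twist":0},{"dx":2.6,"dy":0,"dz":0,"twist":0},{"dx":3,"dy":0,"dz":0,"twist":0},{"dx":3,"dy":0,"dz":0,"twist":0}]' 0 50
python3 fe.py; python3 t.py 556 -15 54 2.4
```

```text
time: 29.82
eef_pos: [0.4675, -0.0199, 0.0535]
tcp_rot: [1.0, 0.019, 0.0, 0.0]
contact_force: [-0.1, -0.5, -4.1]
opening: 0.172
finger_force: 98.0
time: 30.95
eef_pos: [0.4977, -0.0187, 0.0533]
tcp_rot: [1.0, 0.019, 0.0, 0.0]
contact_force: [0.3, 0.3, -3.2]
opening: 0.172
finger_force: 98.2
front edge x -9.1 y ends -60.2 56.9 mid -1.62 yaw(deg) rel stand -0.77 z 0.045 n 132
rail -28 -20 -34.9 21.7
rail -20 -12 -31.5 21.3
rail -12 -4 11.4 11.4
rail -4 3 -24.6 22.8
to (556.0, -15.0, 54.0, 2.4) dxyz [ 5.85 -0.14 -0.06] twist -0.18 | [497.6 -18.7  53.3] phi 2.22 q6 1.29 F [ 0.8 -0.1 -3.3] op 0.175 t 31.0
```

```bash
P="python3 -m pendant"
$P '[{"dx":0.2,"dy":-0.05,"dz":0,"twist":-0.4},{"dx":0.5,"dy":-0.07,"dz":0,"twist":-0.4},{"dx":0.8,"dy":-0.07,"dz":0,"twist":-0.4},{"dx":1.1,"dy":-0.07,"dz":0,"twist":-0.4},{"dx":1.4,"dy":-0.08,"dz":0,"twist":-0.4},{"dx":1.7,"dy":-0.08,"dz":0,"twist":-0.4},{"dx":2,"dy":-0.08,"dz":0,"twist":-0.4},{"dx":2,"dy":-0.08,"dz":0,"twist":-0.4}]' 0 60
python3 t.py 556 -15 54 2.6; python3 fe.py
$P '[{"dx":0.3,"dy":0,"dz":0,"twist":0},{"dx":0.6,"dy":0,"dz":0,"twist":0},{"dx":0.9,"dy":0,"dz":0,"twist":0},{"dx":1.2,"dy":0,"dz":0,"twist":0},{"dx":1.5,"dy":0,"dz":0,"twist":0},{"dx":1.5,"dy":0,"dz":0,"twist":0}]'
python3 t.py 556 -15 54 2.6; python3 fe.py
```

```text
time: 32.0
eef_pos: [0.5177, -0.0171, 0.0533]
tcp_rot: [1.0, 0.023, 0.0, 0.0]
contact_force: [-0.3, -0.1, -3.1]
opening: 0.173
finger_force: 98.3
to (556.0, -15.0, 54.0, 2.6) dxyz [ 3.83 -0.04 -0.06] twist 0.02 | [517.7 -17.1  53.3] phi 2.62 q6 1.3 F [-0.3 -0.1 -3.1] op 0.173 t 32.0
front edge x 11.4 y ends -57.9 17.6 mid -20.17 yaw(deg) rel stand -0.57 z 0.0449 n 58
rail -12 -4 -32.0 -28.1
rail -4 3 -30.5 -5.0
time: 32.8
eef_pos: [0.5327, -0.0164, 0.0533]
tcp_rot: [1.0, 0.023, 0.0, 0.0]
contact_force: [0.2, -0.7, -2.1]
opening: 0.17
finger_force: 98.4
to (556.0, -15.0, 54.0, 2.6) dxyz [ 2.33 -0.03 -0.06] twist 0.02 | [532.7 -16.4  53.3] phi 2.62 q6 1.3 F [ 0.2 -0.7 -2.1] op 0.17 t 32.8
front edge x 25.8 y ends -57.3 -14.4 mid -35.82 yaw(deg) rel stand -1.71 z 0.0448 n 62
```

```bash
P="python3 -m pendant"
$P '[{"dx":0.3,"dy":0,"dz":0,"twist":0},{"dx":0.6,"dy":0,"dz":0,"twist":0},{"dx":0.9,"dy":0,"dz":0,"twist":0},{"dx":1.2,"dy":0,"dz":0,"twist":0},{"dx":1.5,"dy":0,"dz":0,"twist":0},{"dx":1.5,"dy":0,"dz":0,"twist":0}]'
python3 t.py 556 -15 54 2.6
$P '[{"dx":0.2,"dy":0,"dz":0,"twist":0},{"dx":0.4,"dy":0,"dz":0,"twist":0},{"dx":0.5,"dy":0,"dz":0,"twist":0},{"dx":0.5,"dy":0,"dz":0,"twist":0}]'
python3 t.py 556 -15 54 2.6
```

```text
time: 33.6
eef_pos: [0.5478, -0.0157, 0.0534]
tcp_rot: [1.0, 0.023, 0.0, 0.0]
contact_force: [0.9, 0.5, -2.5]
opening: 0.175
finger_force: 98.5
to (556.0, -15.0, 54.0, 2.6) dxyz [ 0.83 -0.04 -0.06] twist 0.02 | [547.8 -15.7  53.4] phi 2.62 q6 1.31 F [ 0.9  0.5 -2.5] op 0.175 t 33.6
time: 34.1
eef_pos: [0.5525, -0.0155, 0.0533]
tcp_rot: [1.0, 0.023, 0.0, 0.0]
contact_force: [0.3, -0.1, -0.9]
opening: 0.171
finger_force: 98.5
to (556.0, -15.0, 54.0, 2.6) dxyz [ 0.36 -0.03 -0.07] twist 0.02 | [552.5 -15.5  53.3] phi 2.62 q6 1.31 F [ 0.3 -0.1 -0.9] op 0.171 t 34.1
```

```bash
P="python3 -m pendant"
for i in 1; do
$P '[{"dx":0.1,"dy":0,"dz":0,"twist":0},{"dx":0.15,"dy":0,"dz":0,"twist":0},{"dx":0.2,"dy":0,"dz":0,"twist":0},{"dx":0.2,"dy":0,"dz":0,"twist":0}]' | grep -E "eef|contact"
$P '[{"dx":0.07,"dy":0,"dz":0,"twist":0},{"dx":0.12,"dy":0,"dz":0,"twist":0},{"dx":0.12,"dy":0,"dz":0,"twist":0}]' | grep -E "eef|contact"
done; python3 t.py 556 -15 54 2.6
```

```text
eef_pos: [0.5543, -0.0154, 0.0533]
contact_force: [-0.7, 0.9, -0.7]
eef_pos: [0.5555, -0.0153, 0.0533]
contact_force: [-0.5, -1.2, -1.1]
to (556.0, -15.0, 54.0, 2.6) dxyz [ 0.05 -0.03 -0.07] twist 0.02 | [555.5 -15.3  53.3] phi 2.62 q6 1.31 F [-0.5 -1.2 -1.1] op 0.176 t 35.0
```

```bash
P="python3 -m pendant"
$P '[{"dx":0.1,"dy":0,"dz":0,"twist":0},{"dx":0.1,"dy":0,"dz":0,"twist":0},{"dx":0.1,"dy":0,"dz":0,"twist":0}]' | grep -E "eef|contact"
$P '[{"dx":0.1,"dy":0,"dz":0,"twist":0},{"dx":0.1,"dy":0,"dz":0,"twist":0},{"dx":0.1,"dy":0,"dz":0,"twist":0}]' | grep -E "eef|contact"
$P '[{"dx":0.1,"dy":0,"dz":0,"twist":0},{"dx":0.1,"dy":0,"dz":0,"twist":0},{"dx":0.1,"dy":0,"dz":0,"twist":0}]' | grep -E "eef|contact"
```

```text
eef_pos: [0.5564, -0.0153, 0.0533]
contact_force: [-1.4, -0.0, -0.5]
eef_pos: [0.5564, -0.0151, 0.0533]
contact_force: [-6.9, -0.6, 2.7]
eef_pos: [0.5564, -0.0149, 0.0534]
contact_force: [-9.4, -0.3, 6.2]
```

The carriage met the end stop at TCP x=556.4 with -9 N. I release, lift, and check before clamping.

```bash
P="python3 -m pendant"
$P '[{"dx":-0.15,"dy":0,"dz":0,"twist":0},{"dx":-0.15,"dy":0,"dz":0,"twist":0},{"dx":-0.15,"dy":0,"dz":0,"twist":0},{"dx":-0.15,"dy":0,"dz":0,"twist":0},{"dx":-0.15,"dy":0,"dz":-3,"twist":0},{"dx":-0.15,"dy":0,"dz":-7,"twist":0},{"dx":-0.15,"dy":0,"dz":-10,"twist":0},{"dx":-0.15,"dy":0,"dz":-10,"twist":0},{"dx":-0.15,"dy":0,"dz":-10,"twist":0}]' 50 60
python3 t.py 607.5 -115.5 150 2.6
```

```text
time: 37.22
eef_pos: [0.5563, -0.0151, 0.1521]
tcp_rot: [1.0, 0.023, -0.001, -0.0]
contact_force: [-0.9, 0.3, -0.8]
opening: 0.5
finger_force: 0.0
to (607.5, -115.5, 150.0, 2.6) dxyz [ 4.66 10.26  0.2 ] twist 0.02 | [556.3 -15.1 152.1] phi 2.62 q6 1.32 F [-0.9  0.3 -0.8] op 0.5 t 37.2
```

```bash
P="python3 -m pendant"
$P '[{"dx":1.5,"dy":4,"dz":0,"twist":0},{"dx":3.5,"dy":8,"dz":0,"twist":0},{"dx":4.6,"dy":10.2,"dz":0,"twist":0},{"dx":4.6,"dy":10.2,"dz":0,"twist":0},{"dx":4.6,"dy":10.2,"dz":0,"twist":0}]' 50 60
python3 t.py 607.5 -115.5 71 2.6
$P '[{"dx":0.05,"dy":0,"dz":3,"twist":0},{"dx":0.05,"dy":0,"dz":5.5,"twist":0},{"dx":0.05,"dy":0,"dz":7.2,"twist":0},{"dx":0.05,"dy":0,"dz":8,"twist":0},{"dx":0.05,"dy":0,"dz":8,"twist":0},{"dx":0.05,"dy":0,"dz":8,"twist":0}]'
$P '[{"dx":0,"dy":0,"dz":0,"twist":0},{"dx":0,"dy":0,"dz":0,"twist":0},{"dx":0,"dy":0,"dz":0,"twist":0},{"dx":0,"dy":0,"dz":0,"twist":0},{"dx":0,"dy":0,"dz":0,"twist":0}]' 0 40
python3 t.py 607.5 -115.5 71 2.6
```

```text
time: 37.85
eef_pos: [0.6064, -0.1142, 0.1515]
tcp_rot: [1.0, 0.023, -0.002, -0.001]
contact_force: [-0.6, -0.2, -0.2]
opening: 0.502
finger_force: 0.0
to (607.5, -115.5, 71.0, 2.6) dxyz [0.13 0.15 8.05] twist 0.03 | [ 606.4 -114.2  151.5] phi 2.63 q6 1.17 F [-0.6 -0.2 -0.2] op 0.502 t 37.9
time: 38.6
eef_pos: [0.6089, -0.1152, 0.0745]
tcp_rot: [1.0, 0.023, 0.001, 0.0]
contact_force: [-1.0, -0.1, 0.5]
opening: 0.496
finger_force: 0.0
time: 39.22
eef_pos: [0.6086, -0.1154, 0.0742]
tcp_rot: [1.0, 0.023, 0.001, 0.0]
contact_force: [-0.8, -0.8, 5.1]
opening: 0.117
finger_force: 42.8
to (607.5, -115.5, 71.0, 2.6) dxyz [-0.11  0.    0.32] twist 0.02 | [ 608.6 -115.4   74.2] phi 2.62 q6 1.17 F [-0.8 -0.8  5.1] op 0.117 t 39.2
```

```bash
P="python3 -m pendant"
$P '[{"dx":0,"dy":0,"dz":0,"twist":7},{"dx":0,"dy":0,"dz":0,"twist":15},{"dx":0,"dy":0,"dz":0,"twist":23},{"dx":0,"dy":0,"dz":0,"twist":31},{"dx":0,"dy":0,"dz":0,"twist":39},{"dx":0,"dy":0,"dz":0,"twist":47},{"dx":0,"dy":0,"dz":0,"twist":55},{"dx":0,"dy":0,"dz":0,"twist":62},{"dx":0,"dy":0,"dz":0,"twist":66},{"dx":0,"dy":0,"dz":0,"twist":66}]' 0 60
python3 t.py 608 -115.5 74 -66
$P '[{"dx":0,"dy":0,"dz":0,"twist":2},{"dx":0,"dy":0,"dz":0,"twist":4},{"dx":0,"dy":0,"dz":0,"twist":4}]'
python3 t.py 608 -115.5 74 -66; python3 -c "from h import *;print(ctrl.get_state()['wrist_torque'])"
```

```text
time: 40.48
eef_pos: [0.6087, -0.1153, 0.0743]
tcp_rot: [0.851, -0.525, 0.001, -0.0]
contact_force: [-0.8, -0.3, 5.5]
opening: 0.112
finger_force: 63.0
to (608.0, -115.5, 74.0, -66.0) dxyz [-0.01  0.07  0.03] twist 2.6 | [ 608.7 -115.3   74.3] phi -63.4 q6 2.33 F [-0.8 -0.3  5.5] op 0.112 t 40.5
time: 40.85
eef_pos: [0.6087, -0.1153, 0.0743]
tcp_rot: [0.833, -0.553, 0.001, 0.0]
contact_force: [-0.3, -0.8, 6.2]
opening: 0.117
finger_force: 63.2
to (608.0, -115.5, 74.0, -66.0) dxyz [-0.01  0.07  0.03] twist -1.17 | [ 608.7 -115.3   74.3] phi -67.17 q6 2.39 F [-0.3 -0.8  6.2] op 0.117 t 40.9
[-0.03382875  0.07390703  0.59356282]
```

```bash
P="python3 -m pendant"
$P '[{"dx":0,"dy":0,"dz":0,"twist":-1.5},{"dx":0,"dy":0,"dz":0,"twist":-1.5},{"dx":0,"dy":0,"dz":0,"twist":-1.5},{"dx":0,"dy":0,"dz":-3,"twist":-1.5},{"dx":0,"dy":0,"dz":-7,"twist":-1.5},{"dx":0,"dy":0,"dz":-9.5,"twist":-1.5},{"dx":0,"dy":0,"dz":-9.5,"twist":-1.5},{"dx":0,"dy":0,"dz":-9.5,"twist":-1.5}]' 50 40
python3 t.py 633 -11.7 165 2.6
python3 - <<'E'
from h import *
c=ctrl.read_camera("top"); im=c["img"][...,::-1]
cv2.imwrite("pics/c5.png",cv2.resize(im[180:300,230:390],None,fx=5,fy=5,interpolation=cv2.INTER_CUBIC))
E
```

```text
time: 41.85
eef_pos: [0.6072, -0.1147, 0.1667]
tcp_rot: [0.839, -0.544, -0.001, 0.0]
contact_force: [-0.1, -0.1, -0.5]
opening: 0.501
finger_force: 0.0
to (633.0, -11.7, 165.0, 2.6) dxyz [-8.35 -6.56  0.17] twist -68.48 | [ 607.2 -114.7  166.7] phi -65.88 q6 2.37 F [-0.1 -0.1 -0.5] op 0.501 t 41.9
```

View pics/c5.png

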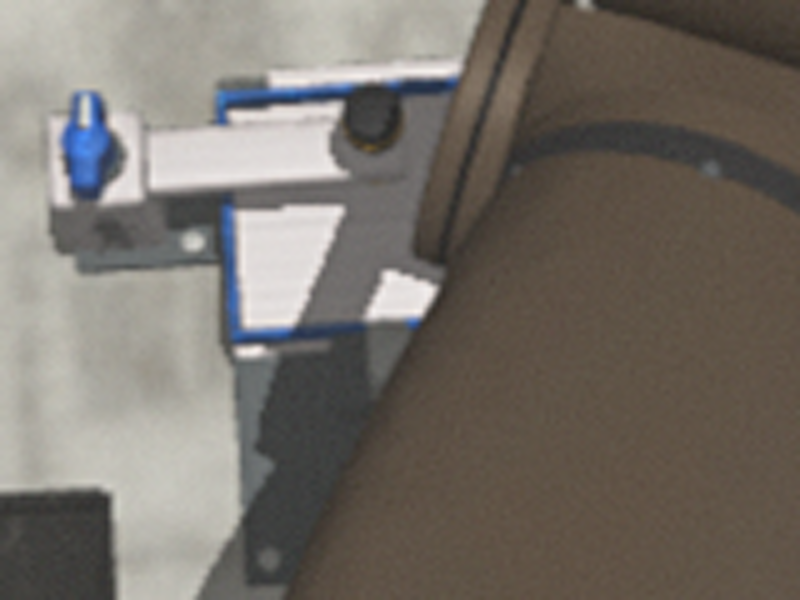

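The carriage's front rim (220–460, 90) lies against the end stop. Next is the probe, pushed from above with the fingers shut.

```bash
P="python3 -m pendant"
$P '[{"dx":-1,"dy":-0.8,"dz":0,"twist":-9},{"dx":-2.5,"dy":-2,"dz":0,"twist":-18},{"dx":-4.5,"dy":-3.5,"dz":0,"twist":-27},{"dx":-6.5,"dy":-5,"dz":0,"twist":-36},{"dx":-8,"dy":-6.2,"dz":0,"twist":-45},{"dx":-8.3,"dy":-6.5,"dz":0,"twist":-54},{"dx":-8.3,"dy":-6.5,"dz":0,"twist":-63},{"dx":-8.3,"dy":-6.5,"dz":0,"twist":-68.5},{"dx":-8.3,"dy":-6.5,"dz":0,"twist":-68.5},{"dx":-8.3,"dy":-6.5,"dz":0,"twist":-68.5}]' 0 40
python3 t.py 633 -11.7 140 2.6
```

```text
time: 43.15
eef_pos: [0.6329, -0.0127, 0.1671]
tcp_rot: [1.0, 0.022, -0.001, -0.0]
contact_force: [0.5, 0.0, 0.6]
opening: 0.002
finger_force: 0.0
to (633.0, -11.7, 140.0, 2.6) dxyz [ 0.02 -0.1   2.71] twist -0.06 | [632.9 -12.7 167.1] phi 2.54 q6 1.35 F [0.5 0.  0.6] op 0.002 t 43.1
```

```bash
P="python3 -m pendant"
$P '[{"dx":0,"dy":-0.1,"dz":1,"twist":0},{"dx":0,"dy":-0.1,"dz":2,"twist":0},{"dx":0,"dy":-0.1,"dz":2.6,"twist":0},{"dx":0,"dy":-0.1,"dz":2.7,"twist":0},{"dx":0,"dy":-0.1,"dz":2.7,"twist":0}]' | grep -E "eef|cont"
$P '[{"dx":0,"dy":0,"dz":0.3,"twist":0},{"dx":0,"dy":0,"dz":0.6,"twist":0},{"dx":0,"dy":0,"dz":0.9,"twist":0},{"dx":0,"dy":0,"dz":1.2,"twist":0},{"dx":0,"dy":0,"dz":1.2,"twist":0}]' | grep -E "eef|cont"
$P '[{"dx":0,"dy":0,"dz":0.3,"twist":0},{"dx":0,"dy":0,"dz":0.6,"twist":0},{"dx":0,"dy":0,"dz":0.9,"twist":0},{"dx":0,"dy":0,"dz":1.2,"twist":0},{"dx":0,"dy":0,"dz":1.4,"twist":0},{"dx":0,"dy":0,"dz":1.4,"twist":0}]' | grep -E "eef|cont"
```

```text
eef_pos: [0.6336, -0.0117, 0.1414]
contact_force: [0.4, -0.1, -0.1]
eef_pos: [0.6334, -0.0117, 0.129]
contact_force: [0.3, 0.0, -0.0]
eef_pos: [0.6333, -0.0117, 0.1149]
contact_force: [0.5, -0.3, 0.4]
```

Run:
```python
from h import *
c=ctrl.read_camera("scene"); im=c["img"][...,::-1]
cv2.imwrite("pics/s6.png",cv2.resize(im[180:330,220:400],None,fx=4,fy=4,interpolation=cv2.INTER_CUBIC))
```

```text
(no output)
```

View pics/s6.png

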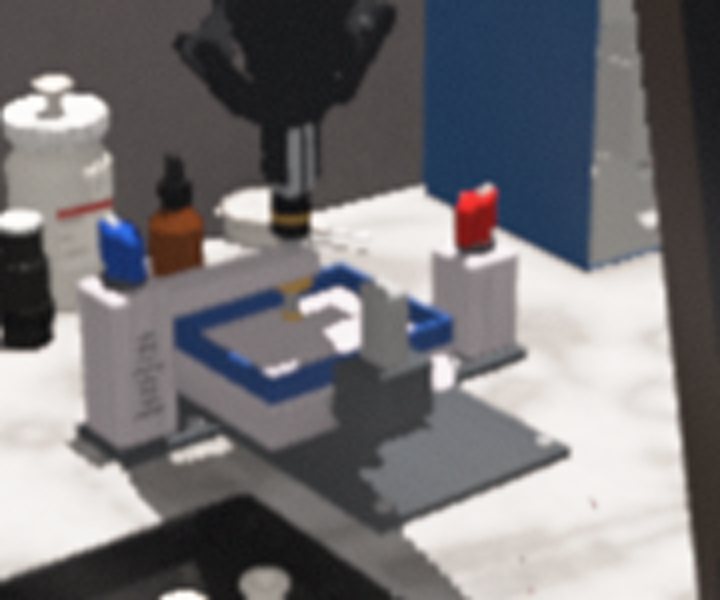

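The shut fingers are on the probe's head at (290,215) and it is going down. I continue in small steps.

```bash
P="python3 -m pendant"
$P '[{"dx":0,"dy":0,"dz":0.2,"twist":0},{"dx":0,"dy":0,"dz":0.4,"twist":0},{"dx":0,"dy":0,"dz":0.5,"twist":0},{"dx":0,"dy":0,"dz":0.5,"twist":0}]' | grep -E "eef|cont"
$P '[{"dx":0,"dy":0,"dz":0.1,"twist":0},{"dx":0,"dy":0,"dz":0.1,"twist":0}]' | grep -E "eef|cont"
$P '[{"dx":0,"dy":0,"dz":0.1,"twist":0},{"dx":0,"dy":0,"dz":0.1,"twist":0}]' | grep -E "eef|cont"
```

```text
eef_pos: [0.6334, -0.0117, 0.11]
contact_force: [0.2, 0.3, 0.3]
eef_pos: [0.6334, -0.0117, 0.1092]
contact_force: [-0.3, 0.0, 0.5]
eef_pos: [0.6334, -0.0117, 0.1083]
contact_force: [-0.6, 0.2, 0.8]
```

```bash
P="python3 -m pendant"
$P '[{"dx":0,"dy":0,"dz":0.05,"twist":0},{"dx":0,"dy":0,"dz":0.05,"twist":0}]' | grep -E "eef|cont"
$P '[{"dx":0,"dy":0,"dz":0.05,"twist":0},{"dx":0,"dy":0,"dz":0.05,"twist":0}]' | grep -E "eef|cont"
$P '[{"dx":0,"dy":0,"dz":0.05,"twist":0},{"dx":0,"dy":0,"dz":0.05,"twist":0}]' | grep -E "eef|cont"
$P '[{"dx":0,"dy":0,"dz":0.05,"twist":0},{"dx":0,"dy":0,"dz":0.05,"twist":0}]' | grep -E "eef|cont"
```

```text
eef_pos: [0.6334, -0.0117, 0.1078]
contact_force: [-1.0, -0.4, 0.8]
eef_pos: [0.6334, -0.0117, 0.1073]
contact_force: [-1.3, 1.4, 1.5]
eef_pos: [0.6335, -0.0117, 0.1071]
contact_force: [-1.7, 0.2, 2.9]
eef_pos: [0.6335, -0.0117, 0.107]
contact_force: [-2.4, 0.8, 4.1]
```

```bash
P="python3 -m pendant"
$P '[{"dx":0,"dy":0,"dz":0.1,"twist":0},{"dx":0,"dy":0,"dz":0.1,"twist":0},{"dx":0,"dy":0,"dz":0.1,"twist":0}]' | grep -E "eef|cont"
$P '[{"dx":0,"dy":0,"dz":-0.5,"twist":0},{"dx":0,"dy":0,"dz":-2,"twist":0},{"dx":0,"dy":0,"dz":-5,"twist":0},{"dx":0,"dy":0,"dz":-6.5,"twist":0},{"dx":0,"dy":0,"dz":-6.5,"twist":0},{"dx":0,"dy":0,"dz":-6.5,"twist":0}]' | grep -E "eef|cont"
python3 t.py 629 91 170 2.6
```

```text
eef_pos: [0.6335, -0.0118, 0.107]
contact_force: [-4.1, -0.5, 7.7]
eef_pos: [0.6328, -0.0116, 0.1692]
contact_force: [0.9, 0.1, -0.1]
to (629.0, 91.0, 170.0, 2.6) dxyz [  0.09 -10.27  -0.07] twist 0.02 | [632.8 -11.6 169.2] phi 2.62 q6 1.35 F [ 0.9  0.1 -0.1] op -0.0 t 48.3
```

```bash
P="python3 -m pendant"
$P '[{"dx":0,"dy":-3,"dz":0,"twist":0},{"dx":0,"dy":-7,"dz":0,"twist":0},{"dx":0.05,"dy":-10,"dz":0,"twist":0},{"dx":0.05,"dy":-10.25,"dz":0,"twist":0},{"dx":0.05,"dy":-10.25,"dz":0,"twist":0},{"dx":0.05,"dy":-10.25,"dz":0,"twist":0}]' 50 40 | grep eef
python3 t.py 628.5 90.8 98 2.6
```

```text
eef_pos: [0.6292, 0.0897, 0.1698]
to (628.5, 90.8, 98.0, 2.6) dxyz [-0.06 -0.12  7.18] twist -0.04 | [629.2  89.7 169.8] phi 2.56 q6 1.51 F [ 0.1 -0.2 -0.4] op 0.496 t 49.1
```

```bash
P="python3 -m pendant"
$P '[{"dx":0,"dy":-0.1,"dz":2.5,"twist":0},{"dx":0,"dy":-0.1,"dz":5,"twist":0},{"dx":0,"dy":-0.1,"dz":6.5,"twist":0},{"dx":0,"dy":-0.1,"dz":7.2,"twist":0},{"dx":0,"dy":-0.1,"dz":7.2,"twist":0},{"dx":0,"dy":-0.1,"dz":7.2,"twist":0}]' | grep -E "eef|cont"
$P '[{"dx":0,"dy":0,"dz":0,"twist":0},{"dx":0,"dy":0,"dz":0,"twist":0},{"dx":0,"dy":0,"dz":0,"twist":0},{"dx":0,"dy":0,"dz":0,"twist":0},{"dx":0,"dy":0,"dz":0,"twist":0}]' 0 60
$P '[{"dx":0,"dy":0,"dz":0,"twist":7},{"dx":0,"dy":0,"dz":0,"twist":15},{"dx":0,"dy":0,"dz":0,"twist":23},{"dx":0,"dy":0,"dz":0,"twist":31},{"dx":0,"dy":0,"dz":0,"twist":39},{"dx":0,"dy":0,"dz":0,"twist":47},{"dx":0,"dy":0,"dz":0,"twist":55},{"dx":0,"dy":0,"dz":0,"twist":62},{"dx":0,"dy":0,"dz":0,"twist":66},{"dx":0,"dy":0,"dz":0,"twist":66}]' 0 60
python3 t.py 628.5 90.8 98 -66
$P '[{"dx":0,"dy":0,"dz":0,"twist":2},{"dx":0,"dy":0,"dz":0,"twist":4},{"dx":0,"dy":0,"dz":0,"twist":4}]'
python3 t.py 628.5 90.8 98 -66; python3 -c "from h import *;print(ctrl.get_state()['wrist_torque'])"
```

```text
eef_pos: [0.63, 0.0916, 0.0995]
contact_force: [0.6, -0.1, -0.1]
time: 50.45
eef_pos: [0.6296, 0.0918, 0.0992]
tcp_rot: [1.0, 0.023, 0.001, -0.0]
contact_force: [-1.5, 0.5, 5.1]
opening: 0.113
finger_force: 59.8
time: 51.7
eef_pos: [0.6292, 0.0912, 0.0992]
tcp_rot: [0.851, -0.525, 0.0, 0.001]
contact_force: [-2.6, -1.2, 6.3]
opening: 0.115
finger_force: 60.1
to (628.5, 90.8, 98.0, -66.0) dxyz [0.   0.08 0.12] twist 2.62 | [629.2  91.2  99.2] phi -63.38 q6 2.66 F [-2.6 -1.2  6.3] op 0.115 t 51.7
time: 52.08
eef_pos: [0.6292, 0.0911, 0.0992]
tcp_rot: [0.833, -0.553, 0.0, 0.001]
contact_force: [-3.5, -1.2, 6.6]
opening: 0.111
finger_force: 60.3
to (628.5, 90.8, 98.0, -66.0) dxyz [0.   0.07 0.12] twist -1.16 | [629.2  91.1  99.2] phi -67.16 q6 2.73 F [-3.5 -1.2  6.6] op 0.111 t 52.1
[-0.17210549  0.44624644  0.59537824]
```

```bash
P="python3 -m pendant"
$P '[{"dx":0,"dy":0,"dz":0,"twist":-1.5},{"dx":0,"dy":0,"dz":0,"twist":-1.5},{"dx":0,"dy":0,"dz":0,"twist":-1.5},{"dx":0,"dy":0,"dz":-3,"twist":-1.5},{"dx":0,"dy":0,"dz":-7,"twist":-1.5},{"dx":0,"dy":0,"dz":-12,"twist":-1.5},{"dx":0,"dy":0,"dz":-12,"twist":-1.5}]' 50 40 | grep -E "eef|opening"
python3 t.py 480 -330 220 -66
```

```text
eef_pos: [0.6322, 0.0917, 0.2245]
opening: 0.499
to (480.0, -330.0, 220.0, -66.0) dxyz [32.27 31.12  0.28] twist 0.12 | [632.2  91.7 224.5] phi -65.88 q6 2.71 F [0.5 0.2 0.2] op 0.499 t 53.0
```

```bash
P="python3 -m pendant"
$P '[{"dx":3,"dy":3,"dz":0,"twist":0},{"dx":7,"dy":7,"dz":0,"twist":0},{"dx":11,"dy":11,"dz":0,"twist":0},{"dx":15,"dy":15,"dz":0,"twist":0},{"dx":19,"dy":19,"dz":0,"twist":0},{"dx":23,"dy":23,"dz":0,"twist":0},{"dx":27,"dy":27,"dz":0,"twist":0},{"dx":31,"dy":30,"dz":0,"twist":0},{"dx":32,"dy":31,"dz":0,"twist":0},{"dx":32,"dy":31,"dz":0,"twist":0}]' | grep eef
python3 - <<'E'
from h import *
c=ctrl.read_camera("top"); im=c["img"][...,::-1]; W=cloud(c); Z=W[...,2]
v,u=np.mgrid[:480,:640]
m=(u>285)&(u<325)&(v>190)&(v<235)&(Z>.095); print("head z max/med",Z[m].max(),np.median(Z[m]),W[m].mean(0))
b=(u>120)&(u<285)&(v>250)&(v<380)
print("tray",cv2.minAreaRect((W[b&(Z>.018)&(Z<.0235)][:,:2]*1000).astype(np.float32)))
hsv=cv2.cvtColor(c["img"],cv2.COLOR_RGB2HSV); H,S=hsv[...,0],hsv[...,1]
for n,q in(("red",(u>340)&(u<380)&(v>195)&(v<245)&((H<8)|(H>172))&(S>130)&(Z>.08)),("blue",(u>232)&(u<265)&(v>185)&(v<225)&(H>100)&(H<130)&(S>120)&(Z>.1))):
    print(n,cv2.minAreaRect((W[q][:,:2]*1000).astype(np.float32)))
cv2.imwrite("pics/c7.png",cv2.resize(im[180:360,140:380],None,fx=3.3,fy=3.3,interpolation=cv2.INTER_CUBIC))
E
```

```text
eef_pos: [0.4765, -0.327, 0.2172]
head z max/med 0.10854655339528307 0.10492294542393504 [ 0.63211789 -0.01223023  0.10428153]
tray ((441.30120849609375, 189.4400634765625), (139.55966186523438, 199.2045135498047), 1.6907614469528198)
red ((607.06103515625, -115.39596557617188), (15.393057823181152, 32.887107849121094), 10.393908500671387)
blue ((626.65380859375, 91.8294677734375), (15.713289260864258, 30.91191291809082), 37.40080261230469)
```

View pics/c7.png

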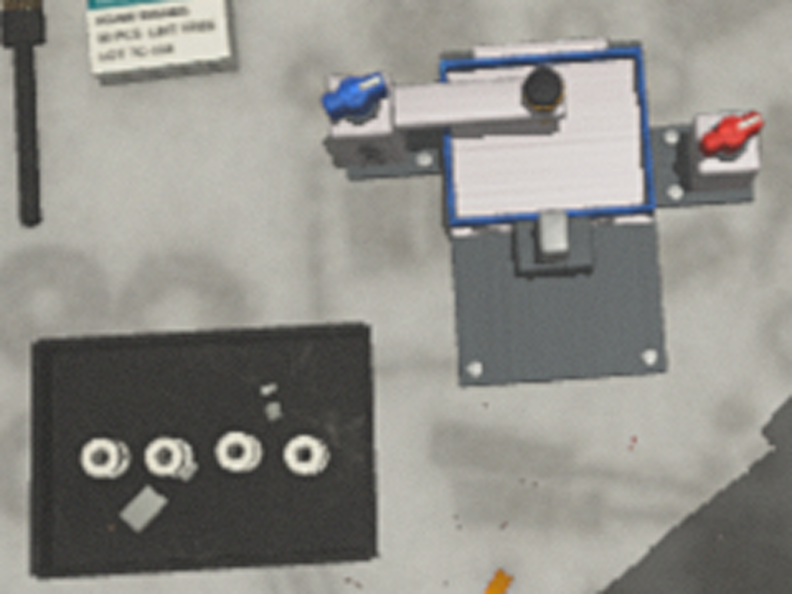

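The carriage is home, the probe is down, and both wings are turned. All 4 rollers stand in the tray at (103,457), (168,456), (238,452) and (305,455). One numeric check of the wing angles before I hand it in.

Run:
```python
from h import *
c=ctrl.read_camera("top"); W=cloud(c); Z=W[...,2]; v,u=np.mgrid[:480,:640]
hsv=cv2.cvtColor(c["img"],cv2.COLOR_RGB2HSV); H,S=hsv[...,0],hsv[...,1]
for n,q in(("red",(u>340)&(u<380)&(v>195)&(v<245)&((H<8)|(H>172))&(S>130)&(Z>.089)),("blue",(u>232)&(u<265)&(v>185)&(v<225)&(H>100)&(H<130)&(S>120)&(Z>.113))):
    p=W[q][:,:2]; w,e=np.linalg.eigh(np.cov(p.T)); d=e[:,1]; d=d*np.sign(d[0]) 
    print(n,len(p),"turn rad",np.radians(2.6)-np.arctan2(d[1],d[0]),np.sqrt(w))
st()
```

```text
red 99 turn rad 1.2321539985942043 [0.00385039 0.00836273]
blue 101 turn rad 1.2882896827877661 [0.00383785 0.00790734]
{'time': 54.3, 'eef_pos': [0.4772, -0.3257, 0.2176], 'tcp_rot': [0.8395, -0.5434, -0.0007, -0.0004], 'qpos': [-0.7747, 0.0862, 1.8329, 0.0006, 1.224, 1.9448], 'opening': 0.5034, 'contact_force': [0.6146, 0.276, 0.1144], 'finger_force': 0.0}
```

```bash
python3 -c "from plant import ctrl;print(ctrl.sign_off())"
```

```text
the job is handed in; nothing more can be done
None
```

I handed the job in at about 54 s; no verdict came back, but my last check showed all four rollers in the tray, the carriage home against the stop, both knobs at their stops (about 1.2 rad), the probe on the pocket floor, and the arm clear.

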